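Fit the sprung filter cartridge into its holder

ROBOT

A 6-joint arm with a two-finger parallel gripper is mounted at the origin on the work surface. World frame = base frame: x ahead of the robot, y to its left, z up, the work surface at z = 0. Lengths are in m, angles in degrees, forces in N, time in s.
With the tool pointing down it reaches from about 0.35 to 0.875 m from the base axis. Payload 4.2 kg.
Tool frame: the origin (TCP) lies on the centre line of the jaws, within the pads' length; the fingertips stand 19 mm ahead of it and the grasp point (between the pads) is the TCP; x points along the fingers, y is the direction in which the jaws open and shut, and the axes are right-handed (so a half turn about x gives the same grasp; the last joint's range is limited). The gripper opens to 87 mm and grips with 3 to 60 N. Pads are 19 mm wide; open, the fingers measure 117 mm over their backs; the gripper's body (75 mm by 190 mm) begins 51 mm behind the grasp point.
Start: joints at [78.587, 22.042, 0.453, 0, -68.411, -14.817], TCP at [0.276, 0.561, 0.242] pointing down, gripper open.
Joint ranges: [-179.83, 179.83], [-69.29, 118.12], [-61.27, 80.66], [-181.25, 117.63], [-171.15, -9.14], [-177.46, 177.46]. Speed limits (degrees/s): [159.86, 159.86, 180, 180, 180, 180].

INTERFACE

Orientations are given as a 3x3 rotation matrix whose columns are the frame's x, y, z axes.
In Python, from station import r, viewer, job, spotter gives the robot as it stands.
- The arm moves only by the tool play_rows, never from a script. Its argument "commands" is a list of rows, each an object of numbers: "fingers": the gripper command: -1 is fully open, 1 is shut, values between are in proportion; "tx", "ty", "tz": the shift along the tool's x, y, z normalised to -1 to 1, where 1 is 750 mm; "ax", "ay", "az": the turn, a rotation vector about the tool's x, y, z normalised to -1 to 1, where 1 is pi rad. In form: [{"fingers": .., "tx": .., "ty": .., "tz": .., "ax": .., "ay": .., "az": ..}, ...]. A call has 1 to 5 rows; each row is the pose to reach, as a shift and turn from the pose commanded when the call began, along the tool's axes at that moment, turning the shorter way round; what a row does not reach only later rows make up. A row lasts 1/12 s, in which the tool goes at most 41.7 mm and 7.16 degrees, less where a joint would pass 70% of its speed; a pose out of reach is approached as far as the arm can. A call with a number of a shift or a turn outside -1 to 1 is refused whole. A call with a gripper value outside its range is refused whole. The fingers move at their own pace and stop on an object; the grip force is fixed at half the most. Time passes only in rows, so rows that repeat a pose let the fingers close. It gives the time, the measured TCP pose, the force and the opening at its end, in the units of the state.
- r.sense(): the state, without advancing time (a new reading comes with each control period).
- viewer.capture(name): name is "scene" or "top" or "wrist"; returns a dict with "image" (420x560x3 uint8, red, green, blue), "fx", "fy", "cx", "cy" (pixels), "R" (3x3) and "t" (3): a world point X has camera coordinates R X + t; the wrist camera has in their place "mount" (4x4, takes a point from camera to tool coordinates, whose origin is the TCP and whose axes are the tool frame's). Camera axes: x right, y down, z forward; pixel columns grow to the right and rows downward; lengths in m; the calibration is good to about 2 mm. A picture is of the moment at which its call begins: read the wrist's pose just before it. There is no depth.
- job.finish_job(): hands the job in, once; it reports no verdict.
Trained networks look in a picture, given as the dict that the camera call returned (one of the last four; its "shot" number tells which), for a name from the list of things; names that differ only in an ending like _2 or _b are one class to them, and where a whole thing is asked for, a point or a joint stands for the part that bears it (a point fixed in the world has none). Each returns a list of dicts, best first, with "score" (0 to 1); they miss things now and then, are a little off and sometimes report something else, mostly with a low value. They report only what shows in the picture. A call takes as long as a camera call. They do not tell look-alikes from the thing itself.
- spotter.find_in(name, picture): "uv" ([column, row] in pixels, amid what is visible of it).
- spotter.silhouettes(name, picture): "region" (420x560 bool, what is visible of it) and "uv" ([column, row] in pixels, amid what is visible of it).
The state is a dict: "time_s": time; "joints": joint angles; "joint_velocities": joint speeds; "effort": joint torques, N m; "tcp_pos": TCP position; "ee_rot": TCP orientation; "wrist_force": force on the tool from outside, world axes, zero at the start; "moment": the same for the moment, N m; "gripper_width": opening from 0.0 (shut) to 1.0 (fully open).
Only numpy, scipy, OpenCV 4.12 (cv2) and the standard library are available. Lean on these libraries where they do the work, as an engineer would, in place of code of your own. Each camera call takes 0.05 s, during which the arm holds its last target. There are 200 camera calls.

TASK

Take the filter cartridge with the spring-loaded nose and fit it into the holder on the aluminium plate: nose in the open-topped cup of the tall cheek, tail pin fully home in the round cup of the low cheek. Push the nose in against the tall cheek to get the tail pin past the low one, without driving the spring hard against its stop or ramming either end, then ease the spring out until the pin is home and let go. Leave the other things on the bench where they are.

Things in the scene. Friction and masses are not known exactly. Their poses are not given: they have to be found in the camera images.
- cartridge: Loose filter cartridge, 0.3-0.5 kg, lying flat. Square aluminium body 70 mm long (x), 40 mm wide and high, two dark bands. Origin mid-body on its long axis, 20 mm above its underside; x points to the sprung nose, z up. Bosses 24 mm across at both ends, 35 to 43 mm from the origin. At -x the fixed tail pin ends 57 mm from the origin; at +x the nose.
- nose: The cartridge's sprung nose: steel rod 12 mm across, round tip, slides along the cartridge's x. Origin at the tip: 73 mm from the cartridge's origin when free, 53 mm at its stop (20 mm travel), 68 mm (5 mm in) when seated in the holder. The spring pushes out with 3 N when free plus 0.4 N per mm pushed in (11 N at the stop).
- tail: The cartridge's fixed tail pin at its -x end: steel, 12 mm across, 14 mm long, end slightly chamfered. Moves with the cartridge. Origin at the pin's root, 43 mm from the cartridge's origin.
- plate: Aluminium plate fixed on the bench, 230 (x) x 120 x 15 mm, origin at the centre of its underside, z up. On its centre line (y = 0) stands the steel holder: a bar along x, 44 mm wide, 12 mm thick, with a cheek at each end. The holder is clamped up to 12 mm either way along x from the plate's centre: this shift is not reported; see or feel it.
- seat (a point): Point fixed on the plate, over its centre, 75 mm above the bench, axes as the plate: where the cartridge's origin would be when seated (level, along x) if the holder had no shift; it is really up to 12 mm off along x. The tail pin clears the low cheek when the cartridge is over 8 mm to +x of its true seat (nose over 13 mm in).
- tall (a point): Point on the plate, 68 mm to +x of seat: where the flat inner face of the tall cheek (44 mm wide, top 123 mm above the bench) would be without the shift. On that face is the nose's cup, open at the top: floor 69 mm above the bench, 16 mm wide between side walls that stand 8 mm out from the face and flare at their tops, up to 101 mm.
- low (a point): Point on the plate, 49 mm to -x of seat: where the inner face of the low cheek (16 mm thick, 44 mm wide, top 87 mm above the bench) would be without the shift. In it, on the axis of both cups 75 mm above the bench, is the tail pin's round blind cup: 16 mm across, 8 mm deep, chamfered mouth. The holder's shift moves both cheeks alike.
- spanner: loose 150 mm steel spanner, a bystander
- jar: loose small jar, 44 mm across, 60 mm tall, a bystander
- fitting: loose steel hexagon fitting, 34 mm tall, a bystander
- valve_block: loose aluminium valve block 60 mm square with stubs, 80 mm tall, a bystander
- gauge: loose round pressure gauge, 64 mm across, 28 mm tall, a bystander
- driver: loose 180 mm screwdriver, a bystander
Things that resemble listed ones, but are neither listed nor needed, are in the scene too. What is shaped like the cartridge but yellow is not meant.

How it is judged (in metres and radians):
On the way, in this order (a step that is already met when the one before it is completed fails the run):
1. the cartridge is lifted off the bench (height (world z) of cartridge above 0.06 m), for 0.1 s.
2. the nose is pushed in by more than 11 mm (x of nose in the frame of cartridge below 0.062 m), for 0.1 s.
At the end, for the whole second after the job is handed in: Cartridge released, still (< 0.02 m/s), nose towards the tall cheek (tip > 40 mm to +x of plate centre) and pushed in 2.5-7.5 mm; cartridge origin within 16 mm along x and 5 mm across of plate centre; cartridge, nose and tail origins 71-79 mm high; axis within 0.07 rad of the plate's x (x of nose in the frame of cartridge between 0.0655 and 0.0705 m and x of cartridge in the frame of plate between -0.016 and 0.016 m and y of cartridge in the frame of plate between -0.005 and 0.005 m and height (world z) of cartridge between 0.071 and 0.079 m and height (world z) of nose between 0.071 and 0.079 m and height (world z) of tail between 0.071 and 0.079 m and angle between the x axis of cartridge and the x axis of plate, either way round below 0.07 rad and x of nose in the frame of plate above 0.04 m and linear speed of cartridge below 0.02 m/s); the robot touches nothing.
It fails at once if more than 24 N on the nose (contact force between nose and anything else above 24 N).
It fails at once if more than 24 N on the tail pin (contact force between tail and anything else above 24 N).
It fails at once if a bystander is moved by more than 30 mm (distance of any of spanner, jar, fitting, valve_block, gauge, driver from where it was at the start of the episode above 0.03 m).
It also fails if it takes over 56 s, if anything falls off the work surface, if the arm or the gripper's body presses on something with over 40 N, if the wrist force passes 120 N, or if a joint passes its speed limit or range.

## Working session

There is one attempt and no reset: what is moved stays moved. The work goes in short steps, Python scripts to look and compute and a tool call to move; the robot and the scene stay as the last step left them, time stands still between calls to the robot, and variables do not carry over. Pictures are saved under pics/ and viewed, about 8 in all and at most 12, crops included, and the job is handed in when it is done.

Besides the shell and the picture viewer there is one more tool, called after "Emit:" as name([rows], argument=value, ...), one row to a line, values as JSON. play_rows: Moves the arm, as the interface text tells. Its arguments: {"type":"object","properties":{"commands":{"type":"array"}},"required":["commands"]}

```bash
mkdir -p pics; ls
cat > h.py <<'E'
import numpy as np, cv2, sys
sys.path.insert(0,'.')
from station import r, viewer, job, spotter
def ray(p,uv):
    d=np.array([(uv[0]-p['cx'])/p['fx'],(uv[1]-p['cy'])/p['fy'],1.])
    if 'mount' in p:
        M=np.array(p['mount']); s=p['s']; A=np.array(s['ee_rot']); T=np.array(s['tcp_pos'])
        return A@M[:3,3]+T, A@M[:3,:3]@d
    R=np.array(p['R']); return -R.T@np.array(p['t']), R.T@d
def at(p,uv,z):
    o,d=ray(p,uv); return o+d*(z-o[2])/d[2]
def cap(n):
    s=r.sense(); p=viewer.capture(n); p['s']=s; return p
def proj(p,X):
    X=np.array(X,float)
    if 'mount' in p:
        M=np.array(p['mount']); s=p['s']; A=np.array(s['ee_rot'])
        c=M[:3,:3].T@(A.T@(X-np.array(s['tcp_pos']))-M[:3,3])
    else: c=np.array(p['R'])@X+np.array(p['t'])
    return np.array([p['fx']*c[0]/c[2]+p['cx'],p['fy']*c[1]/c[2]+p['cy']])
def save(p,n,box=None,k=1):
    im=p['image'][:,:,::-1]
    if box: im=im[box[1]:box[3],box[0]:box[2]]
    cv2.imwrite('pics/'+n,cv2.resize(im,None,fx=k,fy=k,interpolation=cv2.INTER_CUBIC))
E
python3 - <<'E'
from h import *
np.set_printoptions(precision=4,suppress=True)
s=r.sense(); print(s)
for n in ['top','scene']:
    p=cap(n); save(p,n+'0.png',None,1.4)
    print(n,p['fx'],p['t'])
    for k,z in [('cartridge',.04),('nose',.02),('tail',.02),('plate',.015)]:
        for d in spotter.silhouettes(k,p)[:3]:
            m=d['region'].astype(np.uint8)
            print(k,round(d['score'],2),np.round(d['uv']),at(p,d['uv'],z),m.sum(),cv2.minAreaRect(cv2.findNonZero(m)))
E
```

```text
pics
{'time_s': 0.0, 'joints': array([ 78.5869,  22.0909,   0.3785,  -0.0291, -68.4125, -14.8156]), 'joint_velocities': array([ 0.0212,  0.0686, -0.0331,  0.0444, -0.0677, -0.1309]), 'effort': array([  0.0005, -39.0662,  18.7398,   4.2196,   0.0108,  -0.0002]), 'tcp_pos': array([0.276 , 0.5601, 0.2404]), 'ee_rot': array([[-0.0009, -0.4421, -0.897 ],
       [-0.002 , -0.897 ,  0.4421],
       [-1.    ,  0.0022, -0.0001]]), 'wrist_force': array([-0.3888, -0.412 , -0.197 ]), 'moment': array([0.0355, 0.0429, 0.0577]), 'gripper_width': 1.0009573208522682}
top 498.6870216688764 [0.0646 0.5118 1.3485]
cartridge 0.93 [230. 183.] [0.6011 0.1732 0.04  ] 445 ((227.50001525878906, 185.5), (41.59086990356445, 14.758049964904785), 26.56505012512207)
cartridge 0.89 [182. 214.] [0.5172 0.3058 0.04  ] 550 ((181.49200439453125, 214.97293090820312), (16.81711196899414, 45.20304489135742), 73.61045837402344)
cartridge 0.69 [131. 179.] [0.6184 0.4473 0.04  ] 577 ((128.42308044433594, 178.61538696289062), (17.45433235168457, 46.0872917175293), 78.69007110595703)
nose 0.54 [164. 220.] [0.5035 0.3609 0.02  
[... 791 characters left out ...]
5), (16.80000114440918, 32.80000305175781), 36.869895935058594)
cartridge 0.6 [276. 170.] [0.4303 0.1411 0.04  ] 490 ((276.4676208496094, 168.4794158935547), (18.17707061767578, 35.28038787841797), 32.47119140625)
tail 0.23 [196. 290.] [ 0.5737 -0.2622  0.02  ] 2854 ((200.33782958984375, 279.97296142578125), (48.24277114868164, 100.32171630859375), 54.462318420410156)
tail 0.16 [235. 196.] [0.4108 0.003  0.02  ] 341 ((237.5, 196.0), (24.0, 15.0), 90.0)
plate 0.71 [194. 288.] [ 0.5633 -0.2626  0.015 ] 2645 ((200.60865783691406, 279.78778076171875), (45.637760162353516, 98.7159423828125), 53.673179626464844)
plate 0.46 [367. 238.] [0.7561 0.1507 0.015 ] 583 ((362.0, 238.5), (25.0, 34.0), 90.0)
```

View pics/top0.png

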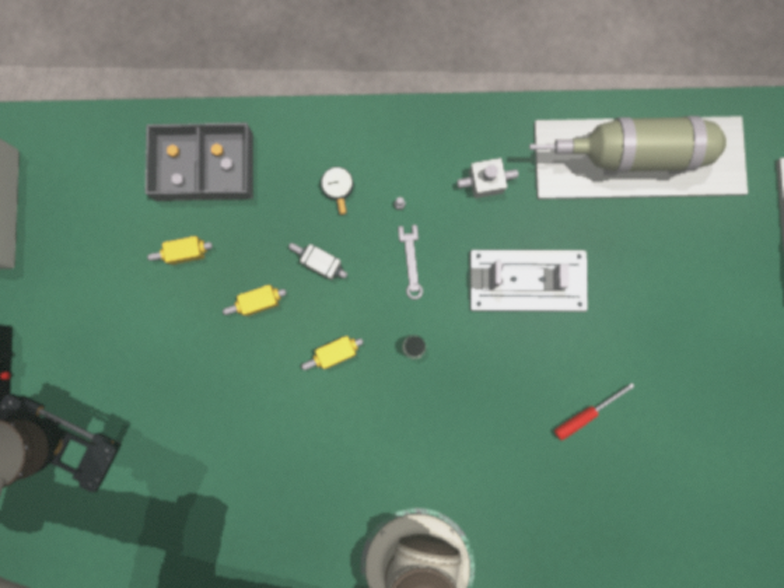

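View pics/scene0.png

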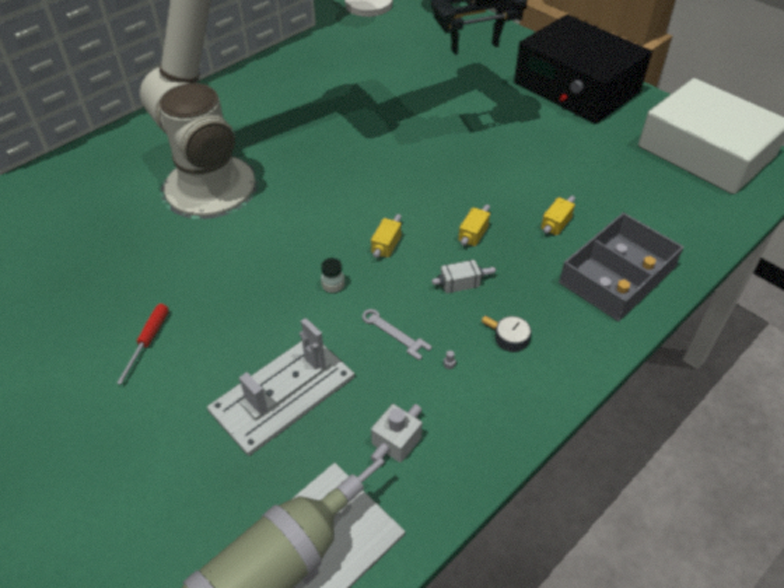

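The top view shows one silver cartridge at about (229,186) px in the original image, with its longer nose rod pointing up-left (+x+y). The three cartridge shapes below and left of it are yellow decoys. The plate is at (378,200) px. In the scene view the tall cheek is at the jar (+y) end, so plate x ≈ world +y. I'll move above the cartridge and turn the jaws across it.

Emit:
play_rows([
  {"fingers": -1, "tx": 0, "ty": 0.091, "tz": -0.201, "ax": 0, "ay": 0, "az": 0},
  {"fingers": -1, "tx": 0, "ty": 0.091, "tz": -0.201, "ax": 0, "ay": 0, "az": 0},
  {"fingers": -1, "tx": 0, "ty": 0.091, "tz": -0.201, "ax": 0, "ay": 0, "az": 0},
  {"fingers": -1, "tx": 0, "ty": 0.091, "tz": -0.201, "ax": 0, "ay": 0, "az": 0},
  {"fingers": -1, "tx": 0, "ty": 0.091, "tz": -0.201, "ax": 0, "ay": 0, "az": 0},
])

```text
time_s: 0.92
tcp_pos: [0.3841, 0.4279, 0.2419]
ee_rot: [[-0.0, -0.447, -0.894], [-0.001, -0.894, 0.447], [-1.0, 0.001, -0.001]]
wrist_force: [-0.0, 0.3, 0.5]
gripper_width: 1.002
```

Emit:
play_rows([
  {"fingers": -1, "tx": 0, "ty": 0.091, "tz": -0.201, "ax": 0, "ay": 0, "az": 0},
  {"fingers": -1, "tx": 0, "ty": 0.091, "tz": -0.201, "ax": 0, "ay": 0, "az": 0},
  {"fingers": -1, "tx": 0, "ty": 0.091, "tz": -0.201, "ax": 0, "ay": 0, "az": 0},
  {"fingers": -1, "tx": 0, "ty": 0.091, "tz": -0.201, "ax": 0, "ay": 0, "az": 0},
  {"fingers": -1, "tx": 0, "ty": 0.091, "tz": -0.201, "ax": 0, "ay": 0, "az": 0},
])

```text
time_s: 1.33
tcp_pos: [0.4893, 0.3004, 0.2416]
ee_rot: [[0.0, -0.448, -0.894], [-0.001, -0.894, 0.448], [-1.0, 0.001, -0.001]]
wrist_force: [-0.0, 0.5, -0.4]
gripper_width: 1.002
```

Emit:
play_rows([
  {"fingers": -1, "tx": 0, "ty": 0.091, "tz": -0.201, "ax": 0, "ay": 0, "az": 0},
  {"fingers": -1, "tx": 0, "ty": 0.091, "tz": -0.201, "ax": 0, "ay": 0, "az": 0},
  {"fingers": -1, "tx": 0, "ty": 0.091, "tz": -0.201, "ax": 0, "ay": 0, "az": 0},
  {"fingers": -1, "tx": 0, "ty": 0.091, "tz": -0.201, "ax": 0, "ay": 0, "az": 0},
  {"fingers": -1, "tx": 0, "ty": 0.091, "tz": -0.201, "ax": 0, "ay": 0, "az": 0},
])

```text
time_s: 1.75
tcp_pos: [0.5946, 0.1725, 0.2411]
ee_rot: [[0.001, -0.448, -0.894], [-0.001, -0.894, 0.448], [-1.0, 0.001, -0.001]]
wrist_force: [-0.6, 1.5, 0.3]
gripper_width: 0.996
```

Emit:
play_rows([
  {"fingers": -1, "tx": 0, "ty": 0, "tz": 0, "ax": 0.1685, "ay": 0, "az": 0},
  {"fingers": -1, "tx": 0, "ty": 0, "tz": 0, "ax": 0.1685, "ay": 0, "az": 0},
  {"fingers": -1, "tx": 0, "ty": 0, "tz": 0, "ax": 0.1685, "ay": 0, "az": 0},
  {"fingers": -1, "tx": 0, "ty": 0, "tz": 0, "ax": 0.1685, "ay": 0, "az": 0},
  {"fingers": -1, "tx": 0, "ty": 0, "tz": 0, "ax": 0.1685, "ay": 0, "az": 0},
])

```text
time_s: 2.17
tcp_pos: [0.5913, 0.1775, 0.2415]
ee_rot: [[-0.0, -0.837, -0.547], [0.0, -0.547, 0.837], [-1.0, 0.0, 0.0]]
wrist_force: [-0.1, -0.1, -0.2]
gripper_width: 0.999
```

Emit:
play_rows([
  {"fingers": -1, "tx": 0, "ty": 0, "tz": 0, "ax": 0.1685, "ay": 0, "az": 0},
  {"fingers": -1, "tx": 0, "ty": 0, "tz": 0, "ax": 0.1685, "ay": 0, "az": 0},
  {"fingers": -1, "tx": 0, "ty": 0, "tz": 0, "ax": 0.1685, "ay": 0, "az": 0},
  {"fingers": -1, "tx": 0, "ty": 0, "tz": 0, "ax": 0.1685, "ay": 0, "az": 0},
  {"fingers": -1, "tx": 0, "ty": 0, "tz": 0, "ax": 0.1685, "ay": 0, "az": 0},
])

```text
time_s: 2.58
tcp_pos: [0.5912, 0.1776, 0.2415]
ee_rot: [[-0.0, -0.999, -0.05], [0.0, -0.05, 0.999], [-1.0, 0.0, 0.0]]
wrist_force: [0.2, 0.2, 0.5]
gripper_width: 0.998
```

Emit:
play_rows([
  {"fingers": -1, "tx": 0, "ty": 0, "tz": 0, "ax": 0.1685, "ay": 0, "az": 0},
  {"fingers": -1, "tx": 0, "ty": 0, "tz": 0, "ax": 0.1685, "ay": 0, "az": 0},
  {"fingers": -1, "tx": 0, "ty": 0, "tz": 0, "ax": 0.1685, "ay": 0, "az": 0},
  {"fingers": -1, "tx": 0, "ty": 0, "tz": 0, "ax": 0.1685, "ay": 0, "az": 0},
  {"fingers": -1, "tx": 0, "ty": 0, "tz": 0, "ax": 0.1685, "ay": 0, "az": 0},
])

```text
time_s: 3.0
tcp_pos: [0.5912, 0.1776, 0.2415]
ee_rot: [[-0.0, -0.887, 0.461], [0.0, 0.461, 0.887], [-1.0, 0.0, 0.0]]
wrist_force: [-0.1, 0.4, 0.9]
gripper_width: 1.004
```

Run:
```python
from h import *
np.set_printoptions(precision=4,suppress=True)
p=cap('wrist'); s=p['s']; print(s['time_s'],s['tcp_pos'],s['ee_rot'],s['joints'],s['wrist_force']); print(p['mount'],p['fx'])
save(p,'w1.png',None,1.3)
for k,z in [('cartridge',.03),('nose',.02),('tail',.02)]:
    for d in spotter.silhouettes(k,p)[:3]:
        m=d['region'].astype(np.uint8)
        rc=cv2.minAreaRect(cv2.findNonZero(m))
        print(k,round(d['score'],2),np.round(d['uv']),at(p,d['uv'],z),rc,[at(p,c,z)[:2] for c in cv2.boxPoints(rc)])
```

```text
3.0 [0.5912 0.1776 0.2415] [[-0.     -0.8872  0.4614]
 [ 0.0001  0.4614  0.8872]
 [-1.      0.0001  0.0001]] [ 31.7196  21.2994  -0.687   -0.0084 -68.0116 -59.194 ] [-0.0948  0.4434  0.9276]
[[ 0.0008 -0.2591  0.9658 -0.1427]
 [ 1.      0.0012 -0.0005  0.001 ]
 [-0.001   0.9658  0.2591 -0.0707]
 [ 0.      0.      0.      1.    ]] 336.20879766251954
cartridge 0.96 [279. 188.] [0.5937 0.1799 0.03  ] ((279.2469482421875, 191.0727996826172), (39.215972900390625, 114.19258117675781), 2.38594388961792) [array([0.6468, 0.2286]), array([0.5826, 0.1203]), array([0.5475, 0.1404]), array([0.6085, 0.2507])]
cartridge 0.96 [376. 240.] [0.5249 0.2818 0.03  ] ((381.5, 248.0), (84.14570617675781, 36.06244659423828), 45.0) [array([0.5569, 0.2533]), array([0.52  , 0.2395]), array([0.4879, 0.3353]), array([0.5261, 0.3519])]
cartridge 0.87 [426.  83.] [0.4149 0.1527 0.03  ] ((427.52099609375, 85.9926528930664), (123.78119659423828, 56.622676849365234), 44.19307327270508) [array([0.4628, 0.107 ]), array([0.4151, 0.0914]), array([0.3651, 0.206 ]), array([0.4145, 0.2262])]
nose 0.82 [463. 122.] [0.3905 0.208  0.02  ] ((463.25006103515625, 121.75003051757812), (22.62741470336914, 12.020814895629883), 45.0) [array([0.4004, 0.1978]), array([0.3896, 0.1938]), array([0.3801, 0.2169]), array([0.391 , 0.2212])]
nose 0.67 [276. 237.] [0.6245 0.2304 0.02  ] ((277.0, 238.0), (20.0, 10.0), 90.0) [array([0.6232, 0.2188]), array([0.6131, 0.224 ]), array([0.6243, 0.2457]), array([0.6346, 0.2404])]
tail 0.52 [388.  49.] [0.4329 0.1063 0.02  ] ((387.75006103515625, 49.25001907348633), (14.142135620117188, 13.435027122497559), 45.0) [array([0.442 , 0.1015]), array([0.4303, 0.0978]), array([0.4249, 0.1108]), array([0.4367, 0.1146])]
```

View pics/w1.png

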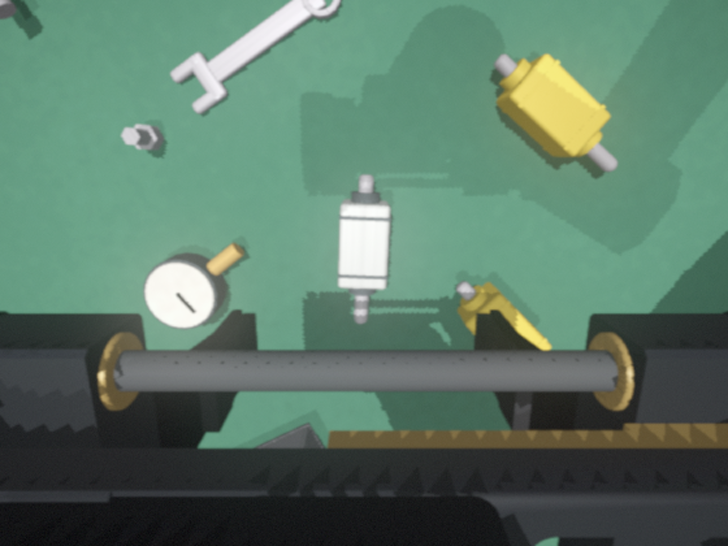

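The wrist view shows the silver cartridge upright in the frame. The tail tip is at about (366,177) in the enlarged view and the nose tip at about (361,323). The spotter's nose mask (row 238 unscaled) agrees. Next I compute the pose from both tips.

```bash
cat >> h.py <<'E'
def fitcart(p,tn,tt,z=.02):
    n=at(p,tn,z); t=at(p,tt,z); d=n-t; L=np.hypot(*d[:2]); u=d/L
    print('len',L,'ang',np.degrees(np.arctan2(u[1],u[0])),'origin',t+.057*u,n-.073*u)
def go(T,yaw):
    s=r.sense(); A=np.array(s['ee_rot']); d=A.T@(np.array(T)-s['tcp_pos'])/.75
    # tool down: x=-z world, y at yaw
    c,n=np.cos(np.radians(yaw)),np.sin(np.radians(yaw))
    B=np.array([[0,c,n],[0,n,-c],[-1,0,0]]); B[:,2]=np.cross(B[:,0],B[:,1])
    a=cv2.Rodrigues(A.T@B)[0].ravel()/np.pi
    print('t',np.round(d,4),'a',np.round(a,4),'rows',np.linalg.norm(d)*750/41.7,np.linalg.norm(a)*180/7.16)
E
python3 - <<'E'
from h import *
np.set_printoptions(precision=4,suppress=True)
p=cap('wrist'); k=1.3
fitcart(p,(277.7,248.3),(281.7,136))
for z,a,b in [(.04,(343/k,210/k),(390/k,210/k)),(.04,(339/k,289/k),(387.5/k,289/k))]:
    print(at(p,a,z),at(p,b,z))
q=cap('top')
for u in [(497.5,272),(562,275)]: print(at(q,np.array(u)/1.4,.1))
for u in [(471,251),(587,251),(587,310),(471,310)]: print('plate',at(q,np.array(u)/1.4,.015))
save(q,'t2.png',(325,170,430,230),7)
E
```

```text
len 0.1276434534091616 ang 60.86261500524053 origin [0.5942 0.1821 0.02  ] [0.5931 0.18   0.02  ]
[0.5939 0.1458 0.04  ] [0.561  0.1627 0.04  ]
[0.6273 0.2019 0.04  ] [0.5916 0.2201 0.04  ]
[ 0.5551 -0.1598  0.1   ]
[ 0.5473 -0.2799  0.1   ]
plate [ 0.6105 -0.122   0.015 ]
plate [ 0.6063 -0.3533  0.015 ]
plate [ 0.4881 -0.3478  0.015 ]
plate [ 0.4921 -0.1185  0.015 ]
```

View pics/t2.png

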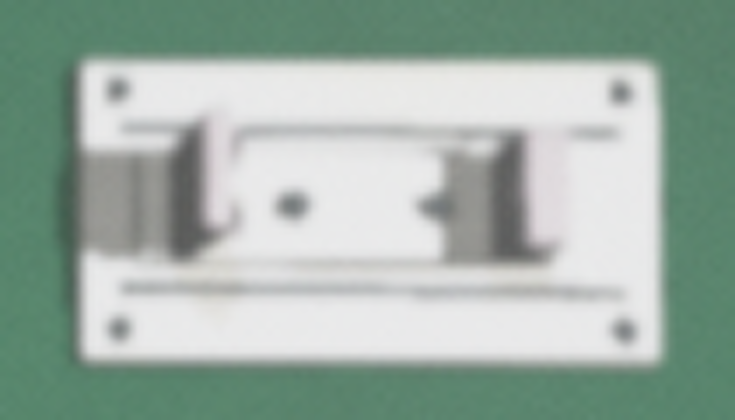

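The plate crop shows the tall cheek at left (inner face about column 358) and the low cheek at right (inner face about column 400). The plate centre is near (0.549, -0.2355) and plate x points at about 89° in the world. The cartridge is at (0.594, 0.181), angle about 61°. I'll descend and grip it.

Run:
```python
from h import *
go((.5938,.1812,.1),151); go((.5938,.1812,.028),151)
```

```text
t [ 0.1887 -0.0005  0.0061] a [0.0102 0.     0.    ] rows 3.396505659833278 0.2555039628145048
t [ 0.2847 -0.0005  0.0061] a [0.0102 0.     0.    ] rows 5.1225208428323965 0.2555039628145048
```

Emit:
play_rows([
  {"fingers": -1, "tx": 0.19, "ty": 0, "tz": 0.006, "ax": 0.01, "ay": 0, "az": 0},
  {"fingers": -1, "tx": 0.19, "ty": 0, "tz": 0.006, "ax": 0.01, "ay": 0, "az": 0},
  {"fingers": -1, "tx": 0.19, "ty": 0, "tz": 0.006, "ax": 0.01, "ay": 0, "az": 0},
  {"fingers": -1, "tx": 0.19, "ty": 0, "tz": 0.006, "ax": 0.01, "ay": 0, "az": 0},
  {"fingers": -1, "tx": 0.19, "ty": 0, "tz": 0.006, "ax": 0.01, "ay": 0, "az": 0},
])

```text
time_s: 3.72
tcp_pos: [0.5902, 0.1796, 0.0935]
ee_rot: [[-0.01, -0.874, 0.485], [-0.005, 0.485, 0.874], [-1.0, 0.006, -0.009]]
wrist_force: [-0.2, 0.2, -0.1]
gripper_width: 0.999
```

Emit:
play_rows([
  {"fingers": -1, "tx": 0.04, "ty": 0, "tz": 0, "ax": 0, "ay": 0, "az": 0},
  {"fingers": -1, "tx": 0.07, "ty": 0, "tz": 0, "ax": 0, "ay": 0, "az": 0},
  {"fingers": -1, "tx": 0.095, "ty": 0, "tz": 0, "ax": 0, "ay": 0, "az": 0},
  {"fingers": -1, "tx": 0.095, "ty": 0, "tz": 0, "ax": 0, "ay": 0, "az": 0},
  {"fingers": -1, "tx": 0.095, "ty": 0, "tz": 0, "ax": 0, "ay": 0, "az": 0},
])

```text
time_s: 4.13
tcp_pos: [0.5942, 0.1814, 0.0288]
ee_rot: [[0.001, -0.875, 0.484], [-0.0, 0.484, 0.875], [-1.0, -0.001, 0.0]]
wrist_force: [0.7, -0.4, -0.1]
gripper_width: 1.001
```

Emit:
play_rows([
  {"fingers": 1, "tx": 0, "ty": 0, "tz": 0, "ax": 0, "ay": 0, "az": 0},
  {"fingers": 1, "tx": 0, "ty": 0, "tz": 0, "ax": 0, "ay": 0, "az": 0},
  {"fingers": 1, "tx": 0, "ty": 0, "tz": 0, "ax": 0, "ay": 0, "az": 0},
  {"fingers": 1, "tx": 0, "ty": 0, "tz": 0, "ax": 0, "ay": 0, "az": 0},
  {"fingers": 1, "tx": 0, "ty": 0, "tz": 0, "ax": 0, "ay": 0, "az": 0},
])

```text
time_s: 4.55
tcp_pos: [0.5938, 0.1813, 0.0287]
ee_rot: [[0.001, -0.875, 0.485], [0.001, 0.485, 0.875], [-1.0, -0.001, 0.001]]
wrist_force: [0.3, -0.1, 0.1]
gripper_width: 0.709
```

Emit:
play_rows([
  {"fingers": 1, "tx": 0, "ty": 0, "tz": 0, "ax": 0, "ay": 0, "az": 0},
  {"fingers": 1, "tx": 0, "ty": 0, "tz": 0, "ax": 0, "ay": 0, "az": 0},
  {"fingers": 1, "tx": 0, "ty": 0, "tz": 0, "ax": 0, "ay": 0, "az": 0},
  {"fingers": 1, "tx": 0, "ty": 0, "tz": 0, "ax": 0, "ay": 0, "az": 0},
  {"fingers": 1, "tx": 0, "ty": 0, "tz": 0, "ax": 0, "ay": 0, "az": 0},
])

```text
time_s: 4.97
tcp_pos: [0.5938, 0.1811, 0.0279]
ee_rot: [[0.001, -0.875, 0.485], [0.0, 0.485, 0.875], [-1.0, -0.001, 0.0]]
wrist_force: [1.4, -0.7, -1.1]
gripper_width: 0.457
```

Emit:
play_rows([
  {"fingers": 1, "tx": 0, "ty": 0, "tz": 0, "ax": 0, "ay": 0, "az": 0},
  {"fingers": 1, "tx": 0, "ty": 0, "tz": 0, "ax": 0, "ay": 0, "az": 0},
  {"fingers": 1, "tx": 0, "ty": 0, "tz": 0, "ax": 0, "ay": 0, "az": 0},
  {"fingers": 1, "tx": -0.03, "ty": 0, "tz": 0, "ax": 0, "ay": 0, "az": 0},
  {"fingers": 1, "tx": -0.07, "ty": 0, "tz": 0, "ax": 0, "ay": 0, "az": 0},
])

```text
time_s: 5.38
tcp_pos: [0.5896, 0.1794, 0.0761]
ee_rot: [[-0.011, -0.874, 0.487], [-0.005, 0.487, 0.874], [-1.0, 0.008, -0.01]]
wrist_force: [1.2, 1.3, -5.0]
gripper_width: 0.458
```

Emit:
play_rows([
  {"fingers": 1, "tx": -0.05, "ty": 0, "tz": 0, "ax": 0, "ay": 0, "az": 0},
  {"fingers": 1, "tx": -0.1, "ty": 0, "tz": 0, "ax": 0, "ay": 0, "az": 0},
  {"fingers": 1, "tx": -0.15, "ty": 0, "tz": 0, "ax": 0, "ay": 0, "az": 0},
  {"fingers": 1, "tx": -0.17, "ty": 0, "tz": 0, "ax": 0, "ay": 0, "az": 0},
  {"fingers": 1, "tx": -0.17, "ty": 0, "tz": 0, "ax": 0, "ay": 0, "az": 0},
])

```text
time_s: 5.8
tcp_pos: [0.5946, 0.1819, 0.2119]
ee_rot: [[0.006, -0.875, 0.485], [0.004, 0.485, 0.875], [-1.0, -0.004, 0.006]]
wrist_force: [1.3, 0.3, -3.9]
gripper_width: 0.455
```

Emit:
play_rows([
  {"fingers": 1, "tx": 0, "ty": 0, "tz": 0, "ax": -0.154, "ay": 0, "az": 0},
  {"fingers": 1, "tx": 0, "ty": 0, "tz": 0, "ax": -0.154, "ay": 0, "az": 0},
  {"fingers": 1, "tx": 0, "ty": 0, "tz": 0, "ax": -0.154, "ay": 0, "az": 0},
  {"fingers": 1, "tx": 0, "ty": 0, "tz": 0, "ax": -0.154, "ay": 0, "az": 0},
  {"fingers": 1, "tx": 0, "ty": 0, "tz": 0, "ax": -0.154, "ay": 0, "az": 0},
])

```text
time_s: 6.22
tcp_pos: [0.5914, 0.1805, 0.204]
ee_rot: [[-0.007, -1.0, 0.022], [-0.002, 0.022, 1.0], [-1.0, 0.007, -0.002]]
wrist_force: [-0.6, 1.4, -4.1]
gripper_width: 0.455
```

Run:
```python
from h import *
np.set_printoptions(precision=4,suppress=True)
p=cap('wrist'); s=p['s']; print(s['time_s'],s['tcp_pos'],s['ee_rot'],s['wrist_force'],s['gripper_width'],s['joints'])
save(p,'w2.png',None,1.4)
go((.545,-.14,.26),179)
```

```text
6.2167 [0.5914 0.1805 0.204 ] [[-0.0069 -0.9997  0.0217]
 [-0.0022  0.0217  0.9998]
 [-1.      0.0069 -0.0023]] [-0.6403  1.3861 -4.1433] 0.45536194051288337 [ 31.9033  23.1585  -3.3476  -0.1146 -63.8976 -33.0936]
t [-0.0728  0.0517 -0.429 ] a [-0.0026 -0.0007 -0.0019] rows 7.881941685357596 0.08336280443098053
```

View pics/w2.png

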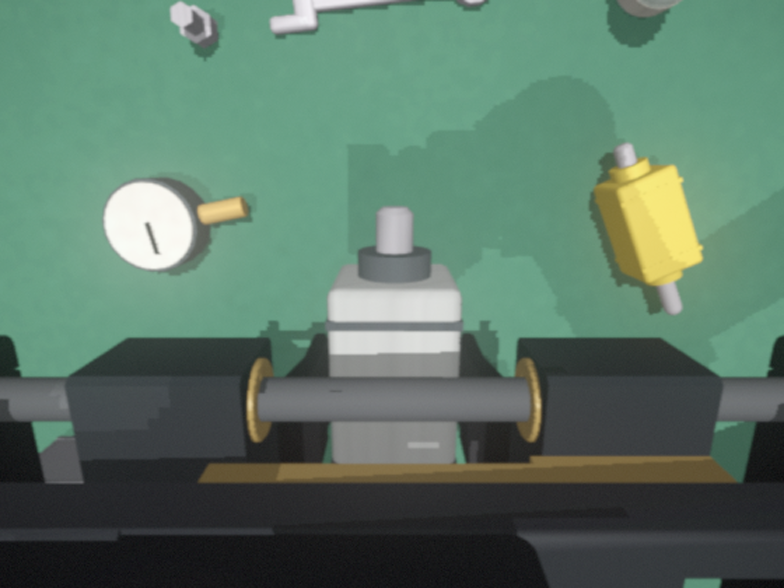

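The cartridge is gripped square between the pads, tail pin tip at about (394,207) in the enlarged view. I'll move over the holder, positioned so the wrist camera sees both cheeks ahead of the tail.

Run:
```python
from h import *
go((.547,-.10,.30),179)
```

```text
t [-0.1263  0.0507 -0.3758] a [-0.0026 -0.0007 -0.0019] rows 7.188023634971923 0.08336280443098053
```

Emit:
play_rows([
  {"fingers": 1, "tx": -0.063, "ty": 0.025, "tz": -0.188, "ax": -0.001, "ay": 0, "az": 0},
  {"fingers": 1, "tx": -0.063, "ty": 0.025, "tz": -0.188, "ax": -0.001, "ay": 0, "az": 0},
  {"fingers": 1, "tx": -0.063, "ty": 0.025, "tz": -0.188, "ax": -0.001, "ay": 0, "az": 0},
  {"fingers": 1, "tx": -0.063, "ty": 0.025, "tz": -0.188, "ax": -0.001, "ay": 0, "az": 0},
  {"fingers": 1, "tx": -0.063, "ty": 0.025, "tz": -0.188, "ax": -0.001, "ay": 0, "az": 0},
])

```text
time_s: 6.68
tcp_pos: [0.5703, 0.0365, 0.2559]
ee_rot: [[-0.0, -1.0, 0.027], [-0.001, 0.027, 1.0], [-1.0, 0.0, -0.001]]
wrist_force: [-0.5, -0.1, -4.4]
gripper_width: 0.458
```

Emit:
play_rows([
  {"fingers": 1, "tx": -0.063, "ty": 0.025, "tz": -0.188, "ax": -0.001, "ay": 0, "az": 0},
  {"fingers": 1, "tx": -0.063, "ty": 0.025, "tz": -0.188, "ax": -0.001, "ay": 0, "az": 0},
  {"fingers": 1, "tx": -0.063, "ty": 0.025, "tz": -0.188, "ax": -0.001, "ay": 0, "az": 0},
  {"fingers": 1, "tx": -0.063, "ty": 0.025, "tz": -0.188, "ax": -0.001, "ay": 0, "az": 0},
  {"fingers": 1, "tx": -0.063, "ty": 0.025, "tz": -0.188, "ax": -0.001, "ay": 0, "az": 0},
])

```text
time_s: 7.1
tcp_pos: [0.5493, -0.1036, 0.303]
ee_rot: [[0.0, -1.0, 0.024], [-0.001, 0.024, 1.0], [-1.0, -0.0, -0.001]]
wrist_force: [0.7, 0.6, -3.9]
gripper_width: 0.453
```

Emit:
play_rows([
  {"fingers": 1, "tx": 0, "ty": 0, "tz": 0, "ax": 0, "ay": 0, "az": 0},
  {"fingers": 1, "tx": 0, "ty": 0, "tz": 0, "ax": 0, "ay": 0, "az": 0},
  {"fingers": 1, "tx": 0, "ty": 0, "tz": 0, "ax": 0, "ay": 0, "az": 0},
])

```text
time_s: 7.35
tcp_pos: [0.5497, -0.099, 0.3008]
ee_rot: [[-0.003, -1.0, 0.016], [0.0, 0.016, 1.0], [-1.0, 0.003, 0.0]]
wrist_force: [0.6, -0.3, -4.5]
gripper_width: 0.454
```

Run:
```python
from h import *
np.set_printoptions(precision=4,suppress=True)
p=cap('wrist'); s=p['s']; print(s['time_s'],s['tcp_pos'],s['ee_rot'],s['wrist_force'])
save(p,'w3.png',None,1.4)
import pickle; pickle.dump({k:v for k,v in p.items()},open('w3.pkl','wb'))
```

```text
7.35 [ 0.5497 -0.099   0.3008] [[-0.0028 -0.9999  0.0163]
 [ 0.0005  0.0163  0.9999]
 [-1.      0.0028  0.0004]] [ 0.5559 -0.2994 -4.5257]
```

View pics/w3.png

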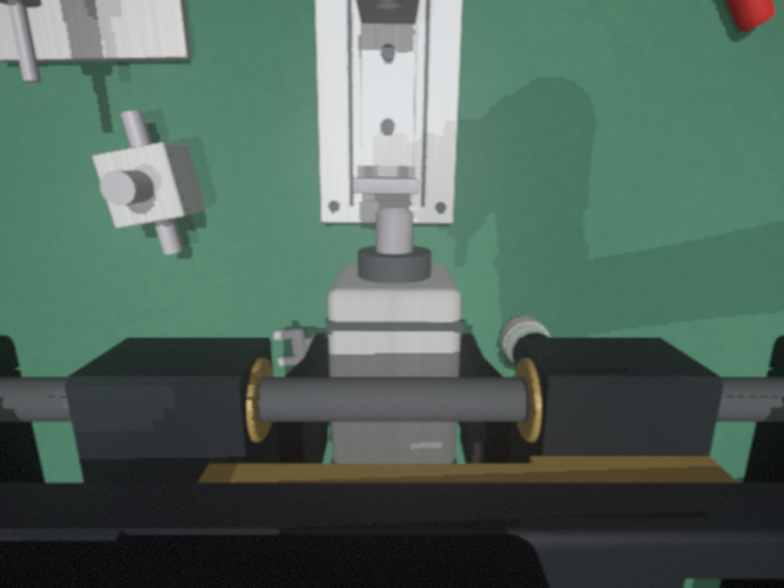

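The view shows the plate's near edge at row 221, the tall cheek's top strip at rows 178–192 with cup walls at about 167–178, and the low cheek's face at the top edge. The held cartridge is in the middle columns.

Run:
```python
from h import *
import pickle
np.set_printoptions(precision=4,suppress=True)
p=pickle.load(open('w3.pkl','rb')); k=1.4
f=lambda u,v,z:at(p,(u/k,v/k),z)
print('plate end',f(321,222,.015),f(454,221,.015))
print('plate L',f(316.5,5,.015),f(320.5,200,.015)); print('plate R',f(462,5,.015),f(454.5,200,.015))
print('tall inner top',f(356,178,.123),f(420,178,.123),'outer',f(356,192,.123),f(420,192,.123))
print('wall tips',f(363,167,.101),f(411,167,.101))
print('low face base?',f(358,22,.027),f(418,22,.027))
A=np.array(p['s']['ee_rot']);T=np.array(p['s']['tcp_pos'])
tool=lambda u,v,x:A.T@(f(u,v,T[2]-x)-T)
print('tail tip tool',tool(377,210,.008),tool(412,210,.008),tool(394,207,.008))
print('boss',tool(358,262,.008),tool(431,262,.008))
print('body top edge',tool(329,292,-.012),tool(461,292,-.012))
print('band',tool(328,326,-.012),tool(462,326,-.012))
q=cap('top')
for n,u,z in [('tall in',(325+232/7,170+170/7),.123),('low in',(325+526/7,170+190/7),.087),('low out',(325+568/7,170+190/7),.087),('plateL',(325+78/7,200),.015),('plateR',(325+661/7,200),.015)]: print(n,at(q,u,z))
```

```text
plate end [ 0.6135 -0.1196  0.015 ] [ 0.4929 -0.1187  0.015 ]
plate L [ 0.6075 -0.2948  0.015 ] [ 0.6129 -0.1393  0.015 ]
plate R [ 0.4896 -0.293   0.015 ] [ 0.4928 -0.1374  0.015 ]
tall inner top [ 0.5722 -0.1608  0.123 ] [ 0.5298 -0.1602  0.123 ] outer [ 0.5725 -0.1517  0.123 ] [ 0.5298 -0.1511  0.123 ]
wall tips [ 0.5687 -0.1677  0.101 ] [ 0.5349 -0.1672  0.101 ]
low face base? [ 0.5736 -0.2788  0.027 ] [ 0.5259 -0.2781  0.027 ]
tail tip tool [ 0.008  -0.0043 -0.0563] [ 0.008   0.0068 -0.0563] [ 0.008   0.0011 -0.0572]
boss [ 0.008  -0.0107 -0.0395] [ 0.008   0.0132 -0.0395]
body top edge [-0.0121 -0.0176 -0.0348] [-0.012   0.0204 -0.0348]
band [-0.0121 -0.0183 -0.0244] [-0.012   0.0211 -0.0245]
tall in [ 0.5517 -0.1633  0.123 ]
low in [ 0.5472 -0.2797  0.087 ]
low out [ 0.547  -0.2955  0.087 ]
plateL [ 0.5521 -0.1194  0.015 ]
plateR [ 0.5479 -0.351   0.015 ]
```

Tall face at y ≈ -0.161, low face base ≈ -0.278 (117 mm apart, as it should be). So the seat is at y ≈ -0.229, a shift of about +6 mm. The cartridge sits at the TCP along z, 8 mm below it. I'll go over the holder and check alignment from close by.

Emit:
play_rows([
  {"fingers": 1, "tx": 0, "ty": -0.003, "tz": -0.05, "ax": 0, "ay": 0, "az": 0},
  {"fingers": 1, "tx": 0, "ty": -0.003, "tz": -0.1, "ax": 0, "ay": 0, "az": 0},
  {"fingers": 1, "tx": 0, "ty": -0.003, "tz": -0.15, "ax": 0, "ay": 0, "az": 0},
  {"fingers": 1, "tx": 0, "ty": -0.003, "tz": -0.184, "ax": 0, "ay": 0, "az": 0},
  {"fingers": 1, "tx": 0, "ty": -0.003, "tz": -0.184, "ax": 0, "ay": 0, "az": 0},
])

```text
time_s: 7.87
tcp_pos: [0.5499, -0.2414, 0.3013]
ee_rot: [[-0.002, -1.0, 0.02], [-0.001, 0.02, 1.0], [-1.0, 0.002, -0.001]]
wrist_force: [0.5, -0.1, -4.9]
gripper_width: 0.461
```

Emit:
play_rows([
  {"fingers": 1, "tx": 0.05, "ty": 0, "tz": 0, "ax": 0, "ay": 0, "az": 0},
  {"fingers": 1, "tx": 0.1, "ty": 0, "tz": 0, "ax": 0, "ay": 0, "az": 0},
  {"fingers": 1, "tx": 0.15, "ty": 0, "tz": 0, "ax": 0, "ay": 0, "az": 0},
  {"fingers": 1, "tx": 0.185, "ty": 0, "tz": 0, "ax": 0, "ay": 0, "az": 0},
  {"fingers": 1, "tx": 0.185, "ty": 0, "tz": 0, "ax": 0, "ay": 0, "az": 0},
])

```text
time_s: 8.28
tcp_pos: [0.5458, -0.2358, 0.1562]
ee_rot: [[-0.015, -1.0, 0.017], [0.005, 0.017, 1.0], [-1.0, 0.015, 0.004]]
wrist_force: [-1.0, 0.4, -5.7]
gripper_width: 0.457
```

Emit:
play_rows([
  {"fingers": 1, "tx": 0, "ty": 0, "tz": 0, "ax": 0, "ay": 0, "az": 0},
  {"fingers": 1, "tx": 0, "ty": 0, "tz": 0, "ax": 0, "ay": 0, "az": 0},
  {"fingers": 1, "tx": 0, "ty": 0, "tz": 0, "ax": 0, "ay": 0, "az": 0},
  {"fingers": 1, "tx": 0, "ty": 0, "tz": 0, "ax": 0, "ay": 0, "az": 0},
])

```text
time_s: 8.62
tcp_pos: [0.5515, -0.2382, 0.1661]
ee_rot: [[0.005, -1.0, 0.016], [-0.001, 0.016, 1.0], [-1.0, -0.005, -0.001]]
wrist_force: [-0.0, -0.5, -4.4]
gripper_width: 0.461
```

Run:
```python
from h import *
np.set_printoptions(precision=4,suppress=True)
p=cap('wrist'); s=p['s']; print(s['time_s'],s['tcp_pos'],s['ee_rot'],s['wrist_force'],s['moment'])
save(p,'w4.png',None,1.4)
import pickle; pickle.dump({k:v for k,v in p.items()},open('w4.pkl','wb'))
```

```text
8.6167 [ 0.5515 -0.2382  0.1661] [[ 0.0048 -0.9999  0.0159]
 [-0.0011  0.0159  0.9999]
 [-1.     -0.0049 -0.001 ]] [-0.0456 -0.5138 -4.4094] [ 0.0728 -0.0476 -0.0256]
```

View pics/w4.png

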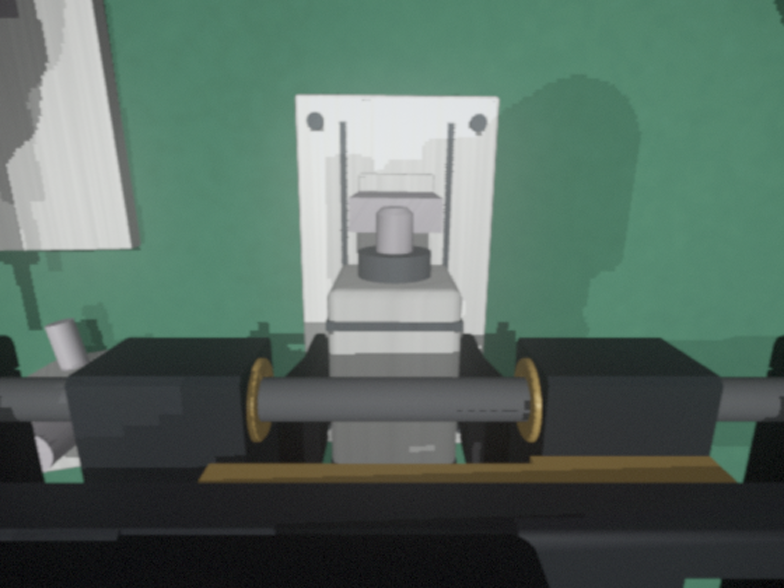

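The tail pin (cols 377–412) hangs over the low cheek's top strip (about cols 350–442, rows 198–232), nearly centred.

Run:
```python
from h import *
import pickle
np.set_printoptions(precision=4,suppress=True)
p=pickle.load(open('w4.pkl','rb')); k=1.4
f=lambda u,v,z:at(p,(u/k,v/k),z)
A=np.array(p['s']['ee_rot']);T=np.array(p['s']['tcp_pos'])
print('low top outer',f(349,199,.087),f(443,199,.087),'inner',f(350,232,.087),f(442,232,.087))
print('plate far',f(296,96,.015),f(499,98,.015)); print('L',f(298,120,.015),f(302,300,.015),'R',f(498,120,.015),f(489,300,.015))
print('pin',f(377,215,T[2]-.008),f(412,215,T[2]-.008),'tip',f(394,207,T[2]-.008))
print(r.sense()['tcp_pos'],r.sense()['ee_rot'])
```

```text
low top outer [ 0.5708 -0.2933  0.087 ] [ 0.5272 -0.2926  0.087 ] inner [ 0.5709 -0.2779  0.087 ] [ 0.5275 -0.2773  0.087 ]
plate far [ 0.6065 -0.3479  0.015 ] [ 0.4883 -0.345   0.015 ]
L [ 0.6063 -0.3347  0.015 ] [ 0.6111 -0.2242  0.015 ] R [ 0.4884 -0.3329  0.015 ] [ 0.4896 -0.2226  0.015 ]
pin [ 0.555  -0.293   0.1581] [ 0.5438 -0.2928  0.1581] tip [ 0.5495 -0.2954  0.1581]
[ 0.5511 -0.2382  0.1658] [[ 0.0041 -0.9999  0.0161]
 [-0.0008  0.0161  0.9999]
 [-1.     -0.0041 -0.0008]]
```

Low face at y ≈ -0.2776 gives seat y ≈ -0.2286, and the lateral offset is under 0.5 mm. I'll lower to the pre-push height slowly.

Emit:
play_rows([
  {"fingers": 1, "tx": 0.015, "ty": 0.0005, "tz": 0.001, "ax": 0, "ay": 0, "az": 0},
  {"fingers": 1, "tx": 0.03, "ty": 0.0005, "tz": 0.001, "ax": 0, "ay": 0, "az": 0},
  {"fingers": 1, "tx": 0.045, "ty": 0.0005, "tz": 0.001, "ax": 0, "ay": 0, "az": 0},
  {"fingers": 1, "tx": 0.06, "ty": 0.0005, "tz": 0.001, "ax": 0, "ay": 0, "az": 0},
  {"fingers": 1, "tx": 0.07, "ty": 0.0005, "tz": 0.001, "ax": 0, "ay": 0, "az": 0},
])

```text
time_s: 9.08
tcp_pos: [0.5488, -0.2372, 0.1092]
ee_rot: [[-0.002, -1.0, 0.017], [0.001, 0.017, 1.0], [-1.0, 0.002, 0.001]]
wrist_force: [-0.1, 0.5, -3.6]
gripper_width: 0.457
```

Emit:
play_rows([
  {"fingers": 1, "tx": 0, "ty": 0, "tz": 0, "ax": 0, "ay": 0, "az": 0},
  {"fingers": 1, "tx": 0, "ty": 0, "tz": 0, "ax": 0, "ay": 0, "az": 0},
  {"fingers": 1, "tx": 0, "ty": 0, "tz": 0, "ax": 0, "ay": 0, "az": 0},
  {"fingers": 1, "tx": 0, "ty": 0, "tz": 0, "ax": 0, "ay": 0, "az": 0},
  {"fingers": 1, "tx": 0, "ty": 0, "tz": 0, "ax": 0, "ay": 0, "az": 0},
])

```text
time_s: 9.5
tcp_pos: [0.5501, -0.2374, 0.1118]
ee_rot: [[0.001, -1.0, 0.016], [-0.0, 0.016, 1.0], [-1.0, -0.001, -0.0]]
wrist_force: [0.1, -0.4, -4.4]
gripper_width: 0.458
```

Run:
```python
from h import *
for T in [(.551,-.2286,.112),(.551,-.2186,.112)]: go(T,179.1)
print(r.sense()['tcp_pos'],r.sense()['wrist_force'])
```

```text
t [-0.0003 -0.001   0.0118] a [-0.0002 -0.0001  0.0005] rows 0.21305789558231522 0.012928678484478711
t [-0.0003 -0.0008  0.0251] a [-0.0002 -0.0001  0.0005] rows 0.45222440558936555 0.012928678484478711
[ 0.55008511 -0.23743402  0.11175994] [ 0.09802273 -0.4065793  -4.44679984]
```

Emit:
play_rows([
  {"fingers": 1, "tx": 0, "ty": -0.001, "tz": 0.003, "ax": 0, "ay": 0, "az": 0},
  {"fingers": 1, "tx": 0, "ty": -0.001, "tz": 0.006, "ax": 0, "ay": 0, "az": 0},
  {"fingers": 1, "tx": 0, "ty": -0.001, "tz": 0.009, "ax": 0, "ay": 0, "az": 0},
  {"fingers": 1, "tx": 0, "ty": -0.001, "tz": 0.012, "ax": 0, "ay": 0, "az": 0},
  {"fingers": 1, "tx": 0, "ty": -0.001, "tz": 0.012, "ax": 0, "ay": 0, "az": 0},
])

```text
time_s: 9.92
tcp_pos: [0.5509, -0.2287, 0.1115]
ee_rot: [[0.001, -1.0, 0.016], [-0.001, 0.016, 1.0], [-1.0, -0.001, -0.001]]
wrist_force: [1.0, -3.9, -3.6]
gripper_width: 0.458
```

Emit:
play_rows([
  {"fingers": 1, "tx": 0, "ty": 0, "tz": 0, "ax": 0, "ay": 0, "az": 0},
  {"fingers": 1, "tx": 0, "ty": 0, "tz": 0, "ax": 0, "ay": 0, "az": 0},
  {"fingers": 1, "tx": 0, "ty": 0, "tz": 0, "ax": 0, "ay": 0, "az": 0},
])

```text
time_s: 10.17
tcp_pos: [0.5508, -0.2287, 0.1114]
ee_rot: [[0.001, -1.0, 0.017], [-0.0, 0.017, 1.0], [-1.0, -0.001, -0.0]]
wrist_force: [1.0, -4.3, -3.0]
gripper_width: 0.457
```

Spring contact at 4.3 N is about 4 mm in, as expected at the seat. I'll push about 10.5 mm further.

Emit:
play_rows([
  {"fingers": 1, "tx": 0, "ty": 0, "tz": 0.003, "ax": 0, "ay": 0, "az": 0},
  {"fingers": 1, "tx": 0, "ty": 0, "tz": 0.006, "ax": 0, "ay": 0, "az": 0},
  {"fingers": 1, "tx": 0, "ty": 0, "tz": 0.009, "ax": 0, "ay": 0, "az": 0},
  {"fingers": 1, "tx": 0, "ty": 0, "tz": 0.012, "ax": 0, "ay": 0, "az": 0},
  {"fingers": 1, "tx": 0, "ty": 0, "tz": 0.014, "ax": 0, "ay": 0, "az": 0},
])

```text
time_s: 10.58
tcp_pos: [0.551, -0.2189, 0.1115]
ee_rot: [[0.001, -1.0, 0.016], [-0.002, 0.016, 1.0], [-1.0, -0.001, -0.002]]
wrist_force: [1.1, -8.2, -4.0]
gripper_width: 0.459
```

Emit:
play_rows([
  {"fingers": 1, "tx": 0, "ty": 0, "tz": 0, "ax": 0, "ay": 0, "az": 0},
  {"fingers": 1, "tx": 0, "ty": 0, "tz": 0, "ax": 0, "ay": 0, "az": 0},
  {"fingers": 1, "tx": 0, "ty": 0, "tz": 0, "ax": 0, "ay": 0, "az": 0},
])

```text
time_s: 10.83
tcp_pos: [0.551, -0.2191, 0.1115]
ee_rot: [[0.001, -1.0, 0.016], [-0.002, 0.016, 1.0], [-1.0, -0.001, -0.002]]
wrist_force: [1.3, -9.1, -3.0]
gripper_width: 0.459
```

Run:
```python
from h import *
np.set_printoptions(precision=4,suppress=True)
p=cap('wrist'); s=p['s']; k=1.4
print(s['tcp_pos'],s['wrist_force'],s['moment']); save(p,'w5.png',(140,90,420,260),2.8)
```

```text
[ 0.551  -0.2191  0.1115] [ 1.259  -9.1344 -3.049 ] [-2.3765 -0.1611 -0.027 ]
```

View pics/w5.png

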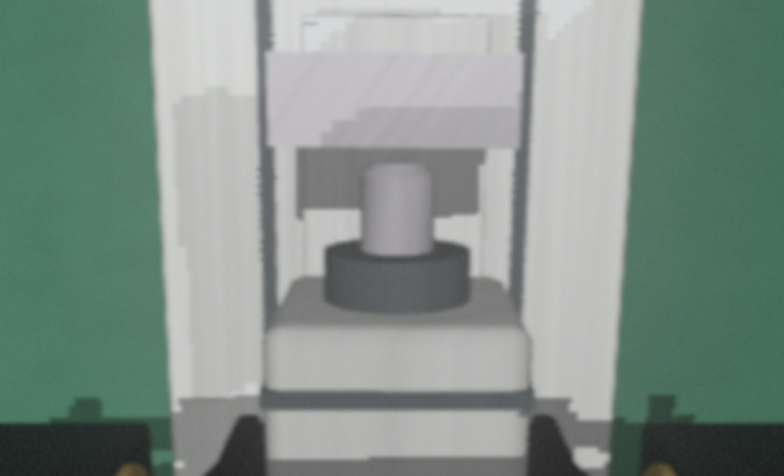

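The pin tip (row 163) is past the low cheek's inner edge (row 148), centred to about 0.4 mm. 9.1 N means about 15 mm in. I'll add 0.8 mm more clearance, then descend.

Emit:
play_rows([
  {"fingers": 1, "tx": 0, "ty": 0, "tz": 0.001, "ax": 0, "ay": 0, "az": 0},
  {"fingers": 1, "tx": 0.004, "ty": 0, "tz": 0.001, "ax": 0, "ay": 0, "az": 0},
  {"fingers": 1, "tx": 0.008, "ty": 0, "tz": 0.001, "ax": 0, "ay": 0, "az": 0},
  {"fingers": 1, "tx": 0.012, "ty": 0, "tz": 0.001, "ax": 0, "ay": 0, "az": 0},
  {"fingers": 1, "tx": 0.015, "ty": 0, "tz": 0.001, "ax": 0, "ay": 0, "az": 0},
])

```text
time_s: 11.3
tcp_pos: [0.5515, -0.2186, 0.1013]
ee_rot: [[0.002, -1.0, 0.016], [-0.002, 0.016, 1.0], [-1.0, -0.002, -0.002]]
wrist_force: [-1.3, -8.4, 1.5]
gripper_width: 0.453
```

Emit:
play_rows([
  {"fingers": 1, "tx": 0.003, "ty": 0, "tz": 0, "ax": 0, "ay": 0, "az": 0},
  {"fingers": 1, "tx": 0.006, "ty": 0, "tz": 0, "ax": 0, "ay": 0, "az": 0},
  {"fingers": 1, "tx": 0.009, "ty": 0, "tz": 0, "ax": 0, "ay": 0, "az": 0},
  {"fingers": 1, "tx": 0.012, "ty": 0, "tz": 0, "ax": 0, "ay": 0, "az": 0},
  {"fingers": 1, "tx": 0.012, "ty": 0, "tz": 0, "ax": 0, "ay": 0, "az": 0},
])

```text
time_s: 11.72
tcp_pos: [0.5514, -0.2184, 0.0916]
ee_rot: [[0.002, -1.0, 0.016], [-0.002, 0.016, 1.0], [-1.0, -0.002, -0.002]]
wrist_force: [-0.6, -7.9, -1.9]
gripper_width: 0.455
```

Emit:
play_rows([
  {"fingers": 1, "tx": 0.003, "ty": 0, "tz": 0, "ax": 0, "ay": 0, "az": 0},
  {"fingers": 1, "tx": 0.006, "ty": 0, "tz": 0, "ax": 0, "ay": 0, "az": 0},
  {"fingers": 1, "tx": 0.008, "ty": 0, "tz": 0, "ax": 0, "ay": 0, "az": 0},
  {"fingers": 1, "tx": 0.01, "ty": 0, "tz": 0, "ax": 0, "ay": 0, "az": 0},
  {"fingers": 1, "tx": 0.01, "ty": 0, "tz": 0, "ax": 0, "ay": 0, "az": 0},
])

```text
time_s: 12.13
tcp_pos: [0.5514, -0.2182, 0.084]
ee_rot: [[0.002, -1.0, 0.016], [-0.001, 0.016, 1.0], [-1.0, -0.002, -0.001]]
wrist_force: [0.2, -7.0, -2.0]
gripper_width: 0.456
```

Emit:
play_rows([
  {"fingers": 1, "tx": 0, "ty": 0, "tz": 0, "ax": 0, "ay": 0, "az": 0},
  {"fingers": 1, "tx": 0, "ty": 0, "tz": 0, "ax": 0, "ay": 0, "az": 0},
  {"fingers": 1, "tx": 0, "ty": 0, "tz": 0, "ax": 0, "ay": 0, "az": 0},
])

```text
time_s: 12.38
tcp_pos: [0.5514, -0.2181, 0.0841]
ee_rot: [[0.002, -1.0, 0.016], [-0.001, 0.016, 1.0], [-1.0, -0.002, -0.001]]
wrist_force: [-0.6, -7.3, -1.5]
gripper_width: 0.454
```

Run:
```python
from h import *
np.set_printoptions(precision=4,suppress=True)
p=cap('wrist'); s=p['s']
print(s['tcp_pos'],s['wrist_force'],s['moment']); save(p,'w6.png',(140,90,420,260),2.8)
go((.551,-.2286,.0832),179.1)
```

```text
[ 0.5514 -0.2181  0.0841] [-0.5559 -7.2562 -1.5411] [-1.7975 -0.1315 -0.0502]
t [ 0.0012  0.0002 -0.0141] a [-0.0002 -0.0004  0.0005] rows 0.25387341309762945 0.017745170098622427
```

View pics/w6.png

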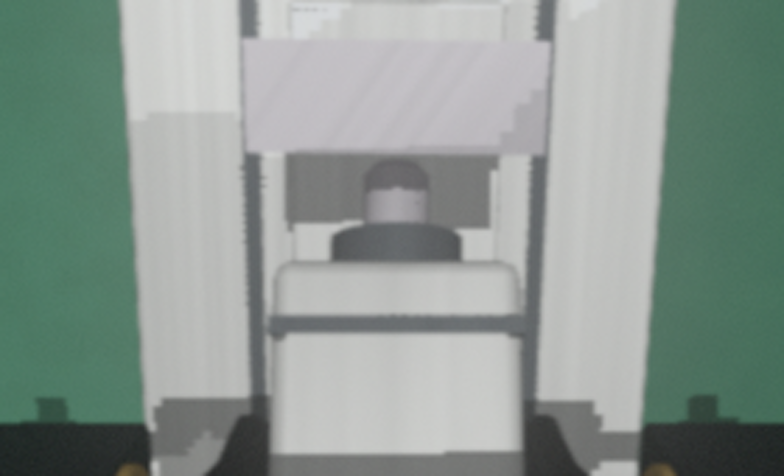

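The body appears to have pitched in the grip: the top edge moved from row 320 to 262 and the pin looks lower. I'll quantify it before going on.

```bash
cat > pit.py <<'E'
from h import *
from scipy.optimize import least_squares
np.set_printoptions(precision=4,suppress=True)
def fit(p,obs):
    A=np.array(p['s']['ee_rot']);T=np.array(p['s']['tcp_pos'])
    def pose(q):
        th,x,z=q; c,s=np.cos(th),np.sin(th)  # cart x -> tool z; cart z -> -tool x ; th>0: tail down
        ex=np.array([-s,0,c]); ez=np.array([-c,0,-s]); ey=np.array([0,1,0.])
        return ex,ey,ez,np.array([x,.0013,z])
    def res(q):
        ex,ey,ez,o=pose(q); out=[]
        for (a,b,h),u,v in obs:
            w=proj(p,T+A@(o+a*ex+b*ey+h*ez))
            if u is not None: out.append(w[0]-u)
            if v is not None: out.append(w[1]-v)
        return out
    s=least_squares(res,[0,.008,0]); q=s.x; ex,ey,ez,o=pose(q)
    print('pitch deg',np.degrees(q[0]),'origin tool',o,'rms',np.sqrt(np.mean(np.square(s.fun))),s.fun)
    for n,a in [('origin',0),('tail tip',-.057),('axis at +58',.058)]: print(n,T+A@(o+a*ex))
E
python3 - <<'E'
from pit import *
p=cap('wrist')
g=lambda u,v:(None if u is None else u/2.8+140, None if v is None else v/2.8+90)
def ob(P,u,v): a,b=g(u,v); return (P,a,b)
B=.020
w6=[ob((-.035,-.018,B),None,264),ob((-.0245,-B,B),269,325),ob((-.0245,B,B),525,325),ob((-.05,-.006,0),363,None),ob((-.05,.006,0),429,None),ob((-.057,0,0.0055),None,160),ob((-.043,0,.012),None,225)]
w5=[ob((-.035,-.018,B),None,322),ob((-.0245,-B,B),262,400),ob((-.0245,B,B),532,400),ob((-.05,-.006,0),362,None),ob((-.05,.006,0),434,None),ob((-.057,0,0.0),None,163),ob((-.043,0,.012),None,245)]
fit(p,w6); fit(p,w5)
E
```

```text
pitch deg 24.55283537894734 origin tool [ 0.0081  0.0013 -0.0019] rms 0.49556115942782486 [-1.1235  0.309   0.3642 -0.075   0.4732  0.4557  0.386  -0.0684  0.3592]
origin [ 0.55   -0.2199  0.076 ]
tail tip [ 0.5492 -0.2718  0.0524]
axis at +58 [ 0.5509 -0.1671  0.1001]
pitch deg 2.1746574924522233 origin tool [ 0.0051  0.0013 -0.0008] rms 2.0826267013429764 [ 0.4061 -1.1384 -2.0823  1.4417 -1.9594 -0.8214  0.4197 -1.3218  4.9723]
origin [ 0.5501 -0.2188  0.079 ]
tail tip [ 0.5491 -0.2758  0.0769]
axis at +58 [ 0.551  -0.1608  0.0811]
```

The cartridge has pitched about 22–24° tail-down. The nose stuck to the face near z≈0.10 while the pads turned about it. Raising with the nose still stuck should turn it back, so I'll try that and look.

Emit:
play_rows([
  {"fingers": 1, "tx": -0.004, "ty": 0, "tz": 0, "ax": 0, "ay": 0, "az": 0},
  {"fingers": 1, "tx": -0.008, "ty": 0, "tz": 0, "ax": 0, "ay": 0, "az": 0},
  {"fingers": 1, "tx": -0.012, "ty": 0, "tz": 0, "ax": 0, "ay": 0, "az": 0},
  {"fingers": 1, "tx": -0.016, "ty": 0, "tz": 0, "ax": 0, "ay": 0, "az": 0},
  {"fingers": 1, "tx": -0.018, "ty": 0, "tz": 0, "ax": 0, "ay": 0, "az": 0},
])

```text
time_s: 12.9
tcp_pos: [0.5497, -0.2171, 0.0962]
ee_rot: [[-0.003, -1.0, 0.017], [0.0, 0.017, 1.0], [-1.0, 0.003, 0.0]]
wrist_force: [-0.9, -5.0, -8.3]
gripper_width: 0.453
```

Emit:
play_rows([
  {"fingers": 1, "tx": -0.004, "ty": 0, "tz": 0, "ax": 0, "ay": 0, "az": 0},
  {"fingers": 1, "tx": -0.008, "ty": 0, "tz": 0, "ax": 0, "ay": 0, "az": 0},
  {"fingers": 1, "tx": -0.012, "ty": 0, "tz": 0, "ax": 0, "ay": 0, "az": 0},
  {"fingers": 1, "tx": -0.016, "ty": 0, "tz": 0, "ax": 0, "ay": 0, "az": 0},
  {"fingers": 1, "tx": -0.018, "ty": 0, "tz": 0, "ax": 0, "ay": 0, "az": 0},
])

```text
time_s: 13.32
tcp_pos: [0.5503, -0.217, 0.1104]
ee_rot: [[-0.001, -1.0, 0.016], [0.0, 0.016, 1.0], [-1.0, 0.001, 0.0]]
wrist_force: [-1.4, -3.9, -7.1]
gripper_width: 0.46
```

Run:
```python
from h import *
np.set_printoptions(precision=4,suppress=True)
p=cap('wrist'); s=p['s']
print(s['tcp_pos'],s['wrist_force'],s['moment']); save(p,'w7.png',(140,90,420,260),2.8)
```

```text
[ 0.5503 -0.217   0.1104] [-1.428  -3.8947 -7.1418] [-1.1016  0.0674 -0.0101]
```

View pics/w7.png

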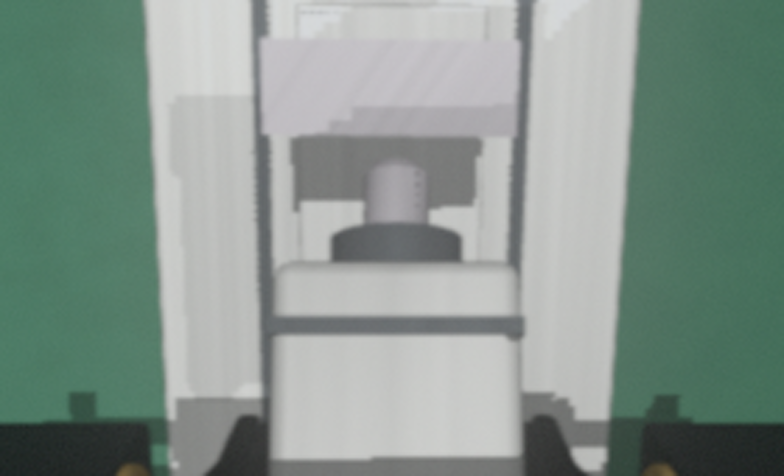

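The pitch in the grip is unchanged (body edge at row 264, pin tip at row 160), and the sliding friction is high (about 0.65). New plan: lift clear, re-level the cartridge by resting the tail end on the low cheek's top, then insert nose-down without face contact and swing it level.

Emit:
play_rows([
  {"fingers": 1, "tx": -0.015, "ty": 0, "tz": 0, "ax": 0, "ay": 0, "az": 0},
  {"fingers": 1, "tx": -0.03, "ty": 0, "tz": 0, "ax": 0, "ay": 0, "az": 0},
  {"fingers": 1, "tx": -0.045, "ty": 0, "tz": 0, "ax": 0, "ay": 0, "az": 0},
  {"fingers": 1, "tx": -0.06, "ty": 0, "tz": 0, "ax": 0, "ay": 0, "az": 0},
  {"fingers": 1, "tx": -0.065, "ty": 0, "tz": 0, "ax": 0, "ay": 0, "az": 0},
])

```text
time_s: 13.78
tcp_pos: [0.5524, -0.2171, 0.1625]
ee_rot: [[0.006, -1.0, 0.016], [-0.001, 0.016, 1.0], [-1.0, -0.006, -0.001]]
wrist_force: [0.8, 0.1, -3.3]
gripper_width: 0.459
```

Emit:
play_rows([
  {"fingers": 1, "tx": 0, "ty": 0, "tz": -0.01, "ax": 0, "ay": 0, "az": 0},
  {"fingers": 1, "tx": 0, "ty": 0, "tz": -0.02, "ax": 0, "ay": 0, "az": 0},
  {"fingers": 1, "tx": 0, "ty": 0, "tz": -0.028, "ax": 0, "ay": 0, "az": 0},
  {"fingers": 1, "tx": 0, "ty": 0, "tz": -0.028, "ax": 0, "ay": 0, "az": 0},
  {"fingers": 1, "tx": 0, "ty": 0, "tz": -0.028, "ax": 0, "ay": 0, "az": 0},
])

```text
time_s: 14.2
tcp_pos: [0.5498, -0.2387, 0.1581]
ee_rot: [[-0.002, -1.0, 0.018], [0.0, 0.018, 1.0], [-1.0, 0.002, 0.0]]
wrist_force: [0.2, 0.8, -3.7]
gripper_width: 0.454
```

Run:
```python
from h import *
go((.551,-.240,.127),179.1); go((.551,-.240,.107),179.1)
print(r.sense()['tcp_pos'],r.sense()['wrist_force'])
```

```text
t [ 0.0415 -0.0017 -0.0017] a [-0.0007  0.0001 -0.0005] rows 0.747699996342874 0.02185269973072358
t [ 0.0682 -0.0017 -0.0017] a [-0.0007  0.0001 -0.0005] rows 1.2268607623793688 0.02185269973072358
[ 0.54981239 -0.23872804  0.15813049] [ 0.22775694  0.75755928 -3.71639565]
```

Emit:
play_rows([
  {"fingers": 1, "tx": 0.01, "ty": 0, "tz": -0.001, "ax": 0, "ay": 0, "az": 0},
  {"fingers": 1, "tx": 0.02, "ty": 0, "tz": -0.001, "ax": 0, "ay": 0, "az": 0},
  {"fingers": 1, "tx": 0.03, "ty": 0, "tz": -0.001, "ax": 0, "ay": 0, "az": 0},
  {"fingers": 1, "tx": 0.038, "ty": 0, "tz": -0.001, "ax": 0, "ay": 0, "az": 0},
  {"fingers": 1, "tx": 0.042, "ty": 0, "tz": -0.001, "ax": 0, "ay": 0, "az": 0},
])

```text
time_s: 14.62
tcp_pos: [0.5495, -0.2384, 0.1257]
ee_rot: [[-0.003, -1.0, 0.016], [0.001, 0.016, 1.0], [-1.0, 0.003, 0.001]]
wrist_force: [-0.8, 0.5, -4.5]
gripper_width: 0.462
```

Emit:
play_rows([
  {"fingers": 1, "tx": 0.002, "ty": 0, "tz": 0, "ax": 0, "ay": 0, "az": 0},
  {"fingers": 1, "tx": 0.004, "ty": 0, "tz": 0, "ax": 0, "ay": 0, "az": 0},
  {"fingers": 1, "tx": 0.006, "ty": 0, "tz": 0, "ax": 0, "ay": 0, "az": 0},
  {"fingers": 1, "tx": 0.008, "ty": 0, "tz": 0, "ax": 0, "ay": 0, "az": 0},
  {"fingers": 1, "tx": 0.01, "ty": 0, "tz": 0, "ax": 0, "ay": 0, "az": 0},
])

```text
time_s: 15.03
tcp_pos: [0.5509, -0.2387, 0.1217]
ee_rot: [[0.001, -1.0, 0.016], [-0.001, 0.016, 1.0], [-1.0, -0.001, -0.001]]
wrist_force: [-2.7, 5.7, 6.5]
gripper_width: 0.453
```

Emit:
play_rows([
  {"fingers": 1, "tx": 0.002, "ty": 0, "tz": 0, "ax": 0, "ay": 0, "az": 0},
  {"fingers": 1, "tx": 0.004, "ty": 0, "tz": 0, "ax": 0, "ay": 0, "az": 0},
  {"fingers": 1, "tx": 0.006, "ty": 0, "tz": 0, "ax": 0, "ay": 0, "az": 0},
  {"fingers": 1, "tx": 0.008, "ty": 0, "tz": 0, "ax": 0, "ay": 0, "az": 0},
  {"fingers": 1, "tx": 0.01, "ty": 0, "tz": 0, "ax": 0, "ay": 0, "az": 0},
])

```text
time_s: 15.45
tcp_pos: [0.5512, -0.2374, 0.115]
ee_rot: [[0.003, -1.0, 0.016], [0.001, 0.016, 1.0], [-1.0, -0.003, 0.001]]
wrist_force: [-3.6, 10.3, 9.1]
gripper_width: 0.458
```

Run:
```python
from h import *
np.set_printoptions(precision=4,suppress=True)
p=cap('wrist'); s=p['s']; print(s['tcp_pos'],s['wrist_force'],s['moment'])
```

```text
[ 0.5512 -0.2374  0.115 ] [-3.6166 10.3216  9.1009] [ 2.8182  0.8385 -0.1075]
```

Force y +10 N: the boss face is wedging on the cheek's inner edge. I'll lift, move back about 12 mm so the boss sits on top of the cheek, and press again.

Emit:
play_rows([
  {"fingers": 1, "tx": -0.008, "ty": 0, "tz": 0, "ax": 0, "ay": 0, "az": 0},
  {"fingers": 1, "tx": -0.016, "ty": 0, "tz": 0, "ax": 0, "ay": 0, "az": 0},
  {"fingers": 1, "tx": -0.02, "ty": 0, "tz": -0.006, "ax": 0, "ay": 0, "az": 0},
  {"fingers": 1, "tx": -0.02, "ty": 0, "tz": -0.012, "ax": 0, "ay": 0, "az": 0},
  {"fingers": 1, "tx": -0.02, "ty": 0, "tz": -0.016, "ax": 0, "ay": 0, "az": 0},
])

```text
time_s: 15.92
tcp_pos: [0.5501, -0.2517, 0.1276]
ee_rot: [[0.0, -1.0, 0.017], [-0.0, 0.017, 1.0], [-1.0, -0.0, -0.0]]
wrist_force: [-0.4, -0.3, -4.8]
gripper_width: 0.451
```

Emit:
play_rows([
  {"fingers": 1, "tx": 0, "ty": 0, "tz": 0, "ax": 0, "ay": 0, "az": 0},
  {"fingers": 1, "tx": 0.005, "ty": 0, "tz": 0, "ax": 0, "ay": 0, "az": 0},
  {"fingers": 1, "tx": 0.01, "ty": 0, "tz": 0, "ax": 0, "ay": 0, "az": 0},
  {"fingers": 1, "tx": 0.013, "ty": 0, "tz": 0, "ax": 0, "ay": 0, "az": 0},
  {"fingers": 1, "tx": 0.016, "ty": 0, "tz": 0, "ax": 0, "ay": 0, "az": 0},
])

```text
time_s: 16.33
tcp_pos: [0.5504, -0.2494, 0.1184]
ee_rot: [[0.0, -1.0, 0.016], [0.001, 0.016, 1.0], [-1.0, -0.0, 0.001]]
wrist_force: [-4.6, 11.3, 14.7]
gripper_width: 0.455
```

Emit:
play_rows([
  {"fingers": 1, "tx": 0.002, "ty": 0, "tz": 0, "ax": 0, "ay": 0, "az": 0},
  {"fingers": 1, "tx": 0.004, "ty": 0, "tz": 0, "ax": 0, "ay": 0, "az": 0},
  {"fingers": 1, "tx": 0.006, "ty": 0, "tz": 0, "ax": 0, "ay": 0, "az": 0},
  {"fingers": 1, "tx": 0.008, "ty": 0, "tz": 0, "ax": 0, "ay": 0, "az": 0},
  {"fingers": 1, "tx": 0.008, "ty": 0, "tz": 0, "ax": 0, "ay": 0, "az": 0},
])

```text
time_s: 16.75
tcp_pos: [0.5509, -0.2489, 0.1121]
ee_rot: [[0.002, -1.0, 0.015], [0.001, 0.015, 1.0], [-1.0, -0.002, 0.001]]
wrist_force: [-2.9, 10.4, 11.6]
gripper_width: 0.458
```

Emit:
play_rows([
  {"fingers": 1, "tx": 0, "ty": 0, "tz": 0.002, "ax": 0, "ay": 0, "az": 0},
  {"fingers": 1, "tx": 0.002, "ty": 0, "tz": 0.0035, "ax": 0, "ay": 0, "az": 0},
  {"fingers": 1, "tx": 0.004, "ty": 0, "tz": 0.005, "ax": 0, "ay": 0, "az": 0},
  {"fingers": 1, "tx": 0.006, "ty": 0, "tz": 0.0065, "ax": 0, "ay": 0, "az": 0},
  {"fingers": 1, "tx": 0.0075, "ty": 0, "tz": 0.008, "ax": 0, "ay": 0, "az": 0},
])

```text
time_s: 17.17
tcp_pos: [0.551, -0.2458, 0.1062]
ee_rot: [[0.002, -1.0, 0.015], [-0.003, 0.015, 1.0], [-1.0, -0.002, -0.003]]
wrist_force: [-3.0, -2.8, 5.2]
gripper_width: 0.458
```

Run:
```python
from h import *
np.set_printoptions(precision=4,suppress=True)
p=cap('wrist'); s=p['s']; print(s['tcp_pos'],s['wrist_force'],s['moment']); save(p,'w8.png',(140,90,420,260),2.8)
```

```text
[ 0.551  -0.2458  0.1062] [-2.9547 -2.8191  5.2398] [-1.0908  0.8638 -0.0487]
```

View pics/w8.png

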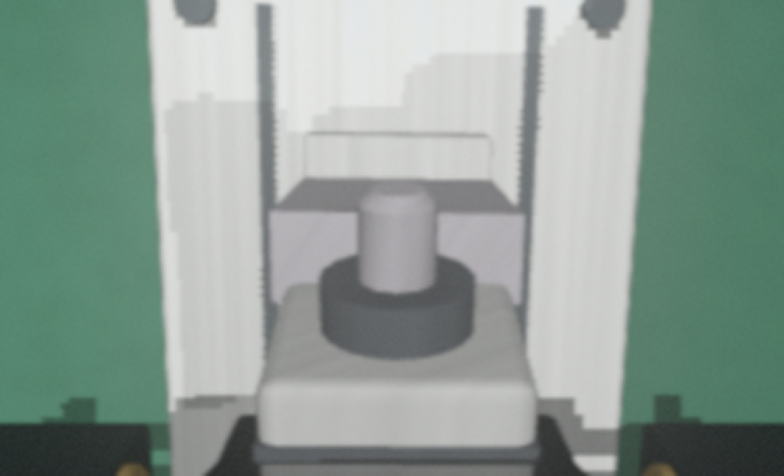

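The cartridge is now pitched the other way, nose-down: body edge at about row 385, band at row 452, pin cols 358–436 with tip at row 185. I'll fit the pitch.

Run:
```python
from pit import *
p=cap('wrist')
def ob(P,u,v): return (P,None if u is None else u/2.8+140, None if v is None else v/2.8+90)
B=.020
fit(p,[ob((-.035,-.018,B),None,386),ob((-.0245,-B,B),257,451),ob((-.0245,B,B),537,451),ob((-.05,-.006,0),358.5,None),ob((-.05,.006,0),436,None),ob((-.057,0,-.001),None,184),ob((-.043,-.012,0),320,None),ob((-.043,.012,0),474,None)])
fit(p,[ob((-.0245,-B,B),257,451),ob((-.0245,B,B),537,451),ob((-.05,-.006,0),358.5,None),ob((-.05,.006,0),436,None),ob((-.057,0,-.001),None,184)])
```

```text
pitch deg -11.75212709930035 origin tool [0.0072 0.0013 0.0012] rms 0.3878200474929893 [ 0.147   0.1207 -0.3485  0.1551 -0.2207 -0.3841  0.5871  0.4305 -0.366
  0.6798]
origin [ 0.5497 -0.2446  0.0987]
tail tip [ 0.5488 -0.3003  0.1105]
axis at +58 [ 0.5505 -0.1878  0.0868]
pitch deg -13.001911296928085 origin tool [0.0077 0.0013 0.0007] rms 0.31911904255937107 [ 0.1424 -0.1429  0.1321 -0.0151 -0.4452  0.6556  0.1624]
origin [ 0.5497 -0.245   0.0983]
tail tip [ 0.5488 -0.3005  0.1112]
axis at +58 [ 0.5505 -0.1885  0.0851]
```

Nose-down about 12° with the tool vertical is the insertion attitude I want; I'll level later by tilting the tool. Raise, shift to just short of the face, then descend into the cup.

Emit:
play_rows([
  {"fingers": 1, "tx": -0.01, "ty": 0, "tz": 0, "ax": 0, "ay": 0, "az": 0},
  {"fingers": 1, "tx": -0.02, "ty": 0, "tz": 0, "ax": 0, "ay": 0, "az": 0},
  {"fingers": 1, "tx": -0.03, "ty": 0, "tz": 0, "ax": 0, "ay": 0, "az": 0},
  {"fingers": 1, "tx": -0.038, "ty": 0, "tz": 0.004, "ax": 0, "ay": 0, "az": 0},
  {"fingers": 1, "tx": -0.038, "ty": 0, "tz": 0.012, "ax": 0, "ay": 0, "az": 0},
])

```text
time_s: 17.68
tcp_pos: [0.5514, -0.2361, 0.134]
ee_rot: [[0.003, -1.0, 0.017], [-0.001, 0.017, 1.0], [-1.0, -0.003, -0.001]]
wrist_force: [1.1, -0.4, -4.3]
gripper_width: 0.453
```

Emit:
play_rows([
  {"fingers": 1, "tx": 0, "ty": 0, "tz": 0, "ax": 0, "ay": 0, "az": 0},
  {"fingers": 1, "tx": 0, "ty": 0, "tz": 0, "ax": 0, "ay": 0, "az": 0},
  {"fingers": 1, "tx": 0, "ty": 0, "tz": 0, "ax": 0, "ay": 0, "az": 0},
  {"fingers": 1, "tx": 0, "ty": 0, "tz": 0, "ax": 0, "ay": 0, "az": 0},
])

```text
time_s: 18.02
tcp_pos: [0.5502, -0.2357, 0.1319]
ee_rot: [[-0.001, -1.0, 0.016], [0.0, 0.016, 1.0], [-1.0, 0.001, 0.0]]
wrist_force: [0.1, 1.4, -4.5]
gripper_width: 0.457
```

Run:
```python
from h import *
go((.551,-.2356,.1),179.1); print(r.sense()['tcp_pos'],r.sense()['wrist_force'],r.sense()['ee_rot'])
```

```text
t [ 0.0426 -0.0012  0.0002] a [-0.0002  0.0001 -0.0003] rows 0.7659598124561667 0.009268068355411468
[ 0.55016603 -0.23572036  0.13192941] [ 0.11469591  1.4446113  -4.5278172 ] [[-9.66765359e-04 -9.99866396e-01  1.63173652e-02]
 [ 1.86048197e-04  1.63171927e-02  9.99866848e-01]
 [-9.99999515e-01  9.69672449e-04  1.70248444e-04]]
```

Emit:
play_rows([
  {"fingers": 1, "tx": 0.006, "ty": -0.001, "tz": 0, "ax": 0, "ay": 0, "az": 0},
  {"fingers": 1, "tx": 0.012, "ty": -0.001, "tz": 0, "ax": 0, "ay": 0, "az": 0},
  {"fingers": 1, "tx": 0.018, "ty": -0.001, "tz": 0, "ax": 0, "ay": 0, "az": 0},
  {"fingers": 1, "tx": 0.022, "ty": -0.001, "tz": 0, "ax": 0, "ay": 0, "az": 0},
  {"fingers": 1, "tx": 0.025, "ty": -0.001, "tz": 0, "ax": 0, "ay": 0, "az": 0},
])

```text
time_s: 18.43
tcp_pos: [0.5507, -0.2358, 0.1127]
ee_rot: [[-0.001, -1.0, 0.017], [0.0, 0.017, 1.0], [-1.0, 0.001, 0.0]]
wrist_force: [-0.7, -0.5, -4.2]
gripper_width: 0.454
```

Emit:
play_rows([
  {"fingers": 1, "tx": 0.004, "ty": 0, "tz": 0, "ax": 0, "ay": 0, "az": 0},
  {"fingers": 1, "tx": 0.008, "ty": 0, "tz": 0, "ax": 0, "ay": 0, "az": 0},
  {"fingers": 1, "tx": 0.012, "ty": 0, "tz": 0, "ax": 0, "ay": 0, "az": 0},
  {"fingers": 1, "tx": 0.015, "ty": 0, "tz": 0, "ax": 0, "ay": 0, "az": 0},
  {"fingers": 1, "tx": 0.015, "ty": 0, "tz": 0, "ax": 0, "ay": 0, "az": 0},
])

```text
time_s: 18.85
tcp_pos: [0.5508, -0.2357, 0.1018]
ee_rot: [[-0.001, -1.0, 0.016], [0.0, 0.016, 1.0], [-1.0, 0.001, 0.0]]
wrist_force: [-0.2, -0.7, -4.2]
gripper_width: 0.461
```

Emit:
play_rows([
  {"fingers": 1, "tx": 0, "ty": 0, "tz": 0, "ax": 0, "ay": 0, "az": 0},
  {"fingers": 1, "tx": 0, "ty": 0, "tz": 0, "ax": 0, "ay": 0, "az": 0},
  {"fingers": 1, "tx": 0, "ty": 0, "tz": 0, "ax": 0, "ay": 0, "az": 0},
])

```text
time_s: 19.1
tcp_pos: [0.5513, -0.2359, 0.1027]
ee_rot: [[0.001, -1.0, 0.016], [-0.0, 0.016, 1.0], [-1.0, -0.001, -0.0]]
wrist_force: [0.4, -0.2, -4.6]
gripper_width: 0.456
```

No contact on the way in; the nose is in the cup at z≈0.080. Now I push along the cartridge axis so the tip doesn't slide on the face.

Emit:
play_rows([
  {"fingers": 1, "tx": 0.0007, "ty": 0, "tz": 0.003, "ax": 0, "ay": 0, "az": 0},
  {"fingers": 1, "tx": 0.0013, "ty": 0, "tz": 0.006, "ax": 0, "ay": 0, "az": 0},
  {"fingers": 1, "tx": 0.0019, "ty": 0, "tz": 0.009, "ax": 0, "ay": 0, "az": 0},
  {"fingers": 1, "tx": 0.0025, "ty": 0, "tz": 0.012, "ax": 0, "ay": 0, "az": 0},
  {"fingers": 1, "tx": 0.0025, "ty": 0, "tz": 0.012, "ax": 0, "ay": 0, "az": 0},
])

```text
time_s: 19.52
tcp_pos: [0.5516, -0.2272, 0.101]
ee_rot: [[0.001, -1.0, 0.016], [-0.001, 0.016, 1.0], [-1.0, -0.001, -0.001]]
wrist_force: [-0.3, -6.0, -3.3]
gripper_width: 0.458
```

Emit:
play_rows([
  {"fingers": 1, "tx": 0.0006, "ty": 0, "tz": 0.003, "ax": 0, "ay": 0, "az": 0},
  {"fingers": 1, "tx": 0.0012, "ty": 0, "tz": 0.006, "ax": 0, "ay": 0, "az": 0},
  {"fingers": 1, "tx": 0.0018, "ty": 0, "tz": 0.009, "ax": 0, "ay": 0, "az": 0},
  {"fingers": 1, "tx": 0.0022, "ty": 0, "tz": 0.0104, "ax": 0, "ay": 0, "az": 0},
  {"fingers": 1, "tx": 0.0022, "ty": 0, "tz": 0.0104, "ax": 0, "ay": 0, "az": 0},
])

```text
time_s: 19.93
tcp_pos: [0.5518, -0.2202, 0.0997]
ee_rot: [[0.001, -1.0, 0.016], [-0.002, 0.016, 1.0], [-1.0, -0.001, -0.002]]
wrist_force: [-0.9, -7.8, -2.1]
gripper_width: 0.457
```

Run:
```python
from h import *
np.set_printoptions(precision=4,suppress=True)
p=cap('wrist'); s=p['s']; print(s['tcp_pos'],s['wrist_force'],s['moment'],s['ee_rot'])
save(p,'w9.png',(140,90,420,260),2.8)
def band(p,u=395):
    g=cv2.cvtColor(p['image'],cv2.COLOR_RGB2GRAY)[90:260,int(u/2.8+140)-3:int(u/2.8+140)+4].mean(1)
    return g.astype(int)
print(band(p))
```

```text
[ 0.5518 -0.2202  0.0997] [-0.9257 -7.843  -2.1009] [-2.2054  0.133   0.0656] [[ 0.001  -0.9999  0.0157]
 [-0.0021  0.0157  0.9999]
 [-1.     -0.001  -0.0021]]
[214 213 214 210 201 193 187 196 201 202 202 202 202 202 202 202 202 202
 201 201 198 193 191 191 191 191 191 191 191 191 191 191 192 192 192 191
 191 192 192 192 191 191 190 190 189 184 173 168 168 167 168 167 167 167
 167 166 160 139 124 121 120 120 120 121 123 126 126 125 127 136 154 160
 160 160 160 159 156 153 153 153 153 153 153 153 153 154 154 153 153 154
 154 154 154 153 153 154 154 154 154 154 153 153 152 144 111  83  76  77
  77  79  84  89  90  90  90  90  90  90  90  90  90  90  90  90  89  90
  91  99 119 133 137 137 137 138 141 147 147 140 164 173 173 172 170 170
 168 158 134 145 163 167 168 168 168 168 168 168 168 167 156 118  91  87
  88  88  95 124 147 123 106 105]
```

Force 8.1 N means about 13 mm in, and the image rows show the pitch held. The tip is about 4 mm high, though. I'll back off to light contact, lower 4 mm, then push again.

Emit:
play_rows([
  {"fingers": 1, "tx": -0.0015, "ty": 0, "tz": -0.007, "ax": 0, "ay": 0, "az": 0},
  {"fingers": 1, "tx": -0.003, "ty": 0, "tz": -0.014, "ax": 0, "ay": 0, "az": 0},
  {"fingers": 1, "tx": -0.0037, "ty": 0, "tz": -0.0175, "ax": 0, "ay": 0, "az": 0},
  {"fingers": 1, "tx": -0.0037, "ty": 0, "tz": -0.0175, "ax": 0, "ay": 0, "az": 0},
  {"fingers": 1, "tx": 0, "ty": 0, "tz": -0.0175, "ax": 0, "ay": 0, "az": 0},
])

```text
time_s: 20.4
tcp_pos: [0.5517, -0.2324, 0.0996]
ee_rot: [[0.002, -1.0, 0.017], [-0.0, 0.017, 1.0], [-1.0, -0.002, -0.0]]
wrist_force: [-0.9, -3.8, -1.6]
gripper_width: 0.457
```

Emit:
play_rows([
  {"fingers": 1, "tx": 0.0019, "ty": 0, "tz": 0, "ax": 0, "ay": 0, "az": 0},
  {"fingers": 1, "tx": 0.0019, "ty": 0, "tz": 0, "ax": 0, "ay": 0, "az": 0},
  {"fingers": 1, "tx": 0.0019, "ty": 0, "tz": 0, "ax": 0, "ay": 0, "az": 0},
])

```text
time_s: 20.65
tcp_pos: [0.5514, -0.232, 0.0972]
ee_rot: [[0.0, -1.0, 0.016], [-0.0, 0.016, 1.0], [-1.0, -0.0, 0.0]]
wrist_force: [1.1, -4.4, -4.3]
gripper_width: 0.457
```

Emit:
play_rows([
  {"fingers": 1, "tx": 0.0008, "ty": 0, "tz": 0.004, "ax": 0, "ay": 0, "az": 0},
  {"fingers": 1, "tx": 0.0016, "ty": 0, "tz": 0.008, "ax": 0, "ay": 0, "az": 0},
  {"fingers": 1, "tx": 0.0024, "ty": 0, "tz": 0.012, "ax": 0, "ay": 0, "az": 0},
  {"fingers": 1, "tx": 0.0032, "ty": 0, "tz": 0.016, "ax": 0, "ay": 0, "az": 0},
  {"fingers": 1, "tx": 0.0035, "ty": 0, "tz": 0.0177, "ax": 0, "ay": 0, "az": 0},
])

```text
time_s: 21.07
tcp_pos: [0.5517, -0.2197, 0.095]
ee_rot: [[0.0, -1.0, 0.016], [-0.002, 0.016, 1.0], [-1.0, -0.0, -0.002]]
wrist_force: [0.0, -9.3, -4.6]
gripper_width: 0.456
```

Emit:
play_rows([
  {"fingers": 1, "tx": 0, "ty": 0, "tz": 0, "ax": 0, "ay": 0, "az": 0},
  {"fingers": 1, "tx": 0, "ty": 0, "tz": 0, "ax": 0, "ay": 0, "az": 0},
  {"fingers": 1, "tx": 0, "ty": 0, "tz": 0, "ax": 0, "ay": 0, "az": 0},
])

```text
time_s: 21.32
tcp_pos: [0.5517, -0.22, 0.0951]
ee_rot: [[0.001, -1.0, 0.016], [-0.002, 0.016, 1.0], [-1.0, -0.001, -0.002]]
wrist_force: [1.0, -8.5, -3.5]
gripper_width: 0.457
```

Run:
```python
from h import *
np.set_printoptions(precision=4,suppress=True)
p=cap('wrist'); s=p['s']; print(s['tcp_pos'],s['wrist_force'],s['moment'],s['ee_rot'])
print(cv2.cvtColor(p['image'],cv2.COLOR_RGB2GRAY)[90:260,278:285].mean(1).astype(int)[50:])
```

```text
[ 0.5517 -0.22    0.0951] [ 1.0052 -8.4972 -3.5381] [-2.4949 -0.2157  0.0233] [[ 0.0005 -0.9999  0.0159]
 [-0.0018  0.0159  0.9999]
 [-1.     -0.0005 -0.0018]]
[167 167 167 167 167 166 162 145 127 121 121 121 120 121 123 125 125 125
 126 134 152 159 160 160 160 159 155 153 153 152 152 153 153 153 153 153
 153 153 153 153 153 153 153 154 153 153 153 153 153 153 153 153 152 144
 113  85  77  76  76  78  83  88  90  89  89  89  89  90  89  89  89  89
  89  89  88  89  90  96 116 133 136 137 137 137 139 147 155 163 170 173
 173 172 170 169 168 167 167 167 167 167 168 167 167 167 167 167 167 167
 156 119  91  86  86  86  82  81  98 104 104 104]
```

Pitch held, 8.5–8.8 N, tip at z≈0.075. Now I swing level about the nose tip: tool turn -12° about y and 12.5 mm down, in two halves.

Emit:
play_rows([
  {"fingers": 1, "tx": 0.002, "ty": 0, "tz": -0.0001, "ax": 0, "ay": -0.008, "az": 0},
  {"fingers": 1, "tx": 0.004, "ty": 0, "tz": -0.0002, "ax": 0, "ay": -0.016, "az": 0},
  {"fingers": 1, "tx": 0.006, "ty": 0, "tz": -0.0003, "ax": 0, "ay": -0.024, "az": 0},
  {"fingers": 1, "tx": 0.0083, "ty": 0, "tz": -0.0004, "ax": 0, "ay": -0.0333, "az": 0},
  {"fingers": 1, "tx": 0.0083, "ty": 0, "tz": -0.0004, "ax": 0, "ay": -0.0333, "az": 0},
])

```text
time_s: 21.78
tcp_pos: [0.5517, -0.2213, 0.0886]
ee_rot: [[0.002, -1.0, 0.017], [0.103, 0.017, 0.995], [-0.995, -0.0, 0.103]]
wrist_force: [0.1, -8.4, -2.2]
gripper_width: 0.458
```

Emit:
play_rows([
  {"fingers": 1, "tx": 0.002, "ty": 0, "tz": 0.0008, "ax": 0, "ay": -0.008, "az": 0},
  {"fingers": 1, "tx": 0.004, "ty": 0, "tz": 0.001, "ax": 0, "ay": -0.016, "az": 0},
  {"fingers": 1, "tx": 0.006, "ty": 0, "tz": 0.001, "ax": 0, "ay": -0.024, "az": 0},
  {"fingers": 1, "tx": 0.0081, "ty": 0, "tz": 0.001, "ax": 0, "ay": -0.0333, "az": 0},
  {"fingers": 1, "tx": 0.0081, "ty": 0, "tz": 0.001, "ax": 0, "ay": -0.0333, "az": 0},
])

```text
time_s: 22.2
tcp_pos: [0.5517, -0.2205, 0.0824]
ee_rot: [[0.004, -1.0, 0.017], [0.205, 0.017, 0.979], [-0.979, -0.001, 0.205]]
wrist_force: [-0.7, -8.4, -2.8]
gripper_width: 0.459
```

Run:
```python
from h import *
np.set_printoptions(precision=4,suppress=True)
p=cap('wrist'); s=p['s']; print(s['tcp_pos'],s['wrist_force'],s['moment'],s['ee_rot'])
save(p,'w10.png',(140,60,420,260),2.8)
```

```text
[ 0.5517 -0.2205  0.0824] [-0.7291 -8.3608 -2.8419] [-3.086   0.1179  0.0746] [[ 0.0043 -0.9999  0.0166]
 [ 0.2054  0.0172  0.9785]
 [-0.9787 -0.0008  0.2055]]
```

View pics/w10.png

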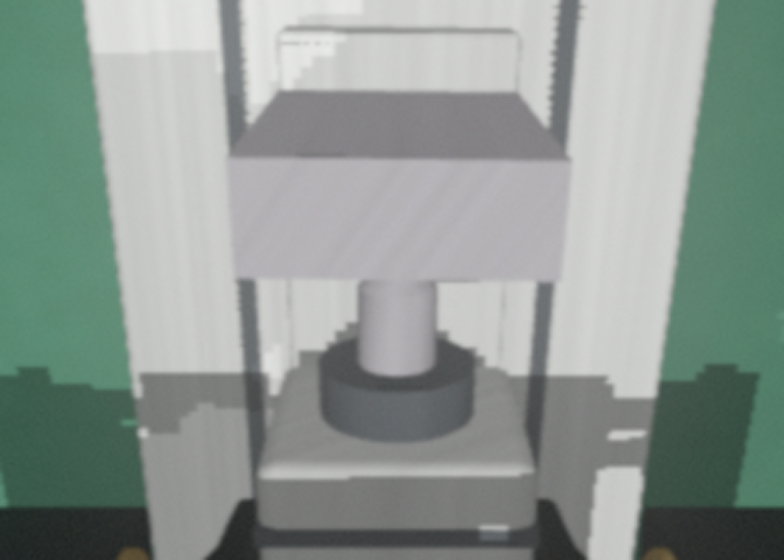

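The pin is now below the cheek top and just clear of its inner face, centred (pin cols 358–436 under cheek cols 232–568). I'll ease out in small steps, watching the force.

Emit:
play_rows([
  {"fingers": 1, "tx": -0.0002, "ty": 0, "tz": -0.001, "ax": 0, "ay": 0, "az": 0},
  {"fingers": 1, "tx": -0.0004, "ty": 0, "tz": -0.002, "ax": 0, "ay": 0, "az": 0},
  {"fingers": 1, "tx": -0.0006, "ty": 0, "tz": -0.003, "ax": 0, "ay": 0, "az": 0},
  {"fingers": 1, "tx": -0.0009, "ty": 0, "tz": -0.0045, "ax": 0, "ay": 0, "az": 0},
  {"fingers": 1, "tx": -0.001, "ty": 0, "tz": -0.005, "ax": 0, "ay": 0, "az": 0},
])

```text
time_s: 22.67
tcp_pos: [0.5517, -0.2234, 0.0825]
ee_rot: [[0.004, -1.0, 0.016], [0.205, 0.016, 0.979], [-0.979, -0.001, 0.205]]
wrist_force: [-0.9, -7.7, -4.8]
gripper_width: 0.458
```

Emit:
play_rows([
  {"fingers": 1, "tx": -0.0002, "ty": 0, "tz": -0.001, "ax": 0, "ay": 0, "az": 0},
  {"fingers": 1, "tx": -0.0004, "ty": 0, "tz": -0.002, "ax": 0, "ay": 0, "az": 0},
  {"fingers": 1, "tx": -0.0005, "ty": 0, "tz": -0.0025, "ax": 0, "ay": 0, "az": 0},
  {"fingers": 1, "tx": -0.0005, "ty": 0, "tz": -0.0025, "ax": 0, "ay": 0, "az": 0},
])

```text
time_s: 23.0
tcp_pos: [0.5516, -0.225, 0.0824]
ee_rot: [[0.004, -1.0, 0.016], [0.205, 0.016, 0.979], [-0.979, -0.001, 0.205]]
wrist_force: [-0.5, -7.9, -5.1]
gripper_width: 0.46
```

Emit:
play_rows([
  {"fingers": 1, "tx": -0.0002, "ty": 0, "tz": -0.001, "ax": 0, "ay": 0, "az": 0},
  {"fingers": 1, "tx": -0.0004, "ty": 0, "tz": -0.002, "ax": 0, "ay": 0, "az": 0},
  {"fingers": 1, "tx": -0.0006, "ty": 0, "tz": -0.003, "ax": 0, "ay": 0, "az": 0},
  {"fingers": 1, "tx": -0.0006, "ty": 0, "tz": -0.003, "ax": 0, "ay": 0, "az": 0},
])

```text
time_s: 23.33
tcp_pos: [0.5516, -0.227, 0.0823]
ee_rot: [[0.004, -1.0, 0.016], [0.205, 0.016, 0.979], [-0.979, -0.001, 0.205]]
wrist_force: [1.0, -5.9, -4.9]
gripper_width: 0.461
```

Emit:
play_rows([
  {"fingers": 1, "tx": -0.0002, "ty": 0, "tz": -0.001, "ax": 0, "ay": 0, "az": 0},
  {"fingers": 1, "tx": -0.0004, "ty": 0, "tz": -0.002, "ax": 0, "ay": 0, "az": 0},
  {"fingers": 1, "tx": -0.0006, "ty": 0, "tz": -0.003, "ax": 0, "ay": 0, "az": 0},
  {"fingers": 1, "tx": -0.0006, "ty": 0, "tz": -0.003, "ax": 0, "ay": 0, "az": 0},
])

```text
time_s: 23.67
tcp_pos: [0.5515, -0.2291, 0.0822]
ee_rot: [[0.004, -1.0, 0.016], [0.206, 0.016, 0.978], [-0.979, -0.001, 0.206]]
wrist_force: [-0.0, -6.0, -5.3]
gripper_width: 0.452
```

Emit:
play_rows([
  {"fingers": 1, "tx": -0.0002, "ty": 0, "tz": -0.001, "ax": 0, "ay": 0, "az": 0},
  {"fingers": 1, "tx": -0.0004, "ty": 0, "tz": -0.002, "ax": 0, "ay": 0, "az": 0},
  {"fingers": 1, "tx": -0.0005, "ty": 0, "tz": -0.0025, "ax": 0, "ay": 0, "az": 0},
  {"fingers": 1, "tx": -0.0005, "ty": 0, "tz": -0.0025, "ax": 0, "ay": 0, "az": 0},
])

```text
time_s: 24.0
tcp_pos: [0.5515, -0.2307, 0.0822]
ee_rot: [[0.004, -1.0, 0.016], [0.206, 0.016, 0.978], [-0.978, -0.001, 0.206]]
wrist_force: [0.7, -4.7, -3.9]
gripper_width: 0.46
```

Emit:
play_rows([
  {"fingers": 1, "tx": -0.0001, "ty": 0, "tz": -0.0007, "ax": 0, "ay": 0, "az": 0},
  {"fingers": 1, "tx": -0.0003, "ty": 0, "tz": -0.0014, "ax": 0, "ay": 0, "az": 0},
  {"fingers": 1, "tx": -0.0003, "ty": 0, "tz": -0.0014, "ax": 0, "ay": 0, "az": 0},
  {"fingers": 1, "tx": -0.0003, "ty": 0, "tz": -0.0014, "ax": 0, "ay": 0, "az": 0},
])

```text
time_s: 24.33
tcp_pos: [0.5515, -0.231, 0.0822]
ee_rot: [[0.004, -1.0, 0.016], [0.208, 0.016, 0.978], [-0.978, -0.0, 0.208]]
wrist_force: [1.9, -2.9, -5.1]
gripper_width: 0.459
```

Emit:
play_rows([
  {"fingers": 1, "tx": -0.0002, "ty": 0, "tz": -0.0008, "ax": 0, "ay": 0, "az": 0},
  {"fingers": 1, "tx": -0.0002, "ty": 0, "tz": -0.0008, "ax": 0, "ay": 0, "az": 0},
  {"fingers": 1, "tx": -0.0002, "ty": 0, "tz": -0.0008, "ax": 0, "ay": 0, "az": 0},
])

```text
time_s: 24.58
tcp_pos: [0.5514, -0.2311, 0.0823]
ee_rot: [[0.004, -1.0, 0.016], [0.208, 0.016, 0.978], [-0.978, -0.0, 0.208]]
wrist_force: [2.7, 0.5, -6.9]
gripper_width: 0.46
```

The pin has bottomed: y is stuck at -0.2311 and the wrist force is down to ~0. Releasing.

Emit:
play_rows([
  {"fingers": 0, "tx": 0, "ty": 0, "tz": 0, "ax": 0, "ay": 0, "az": 0},
  {"fingers": -0.2, "tx": 0, "ty": 0, "tz": 0, "ax": 0, "ay": 0, "az": 0},
  {"fingers": -0.4, "tx": 0, "ty": 0, "tz": 0, "ax": 0, "ay": 0, "az": 0},
  {"fingers": -1, "tx": 0, "ty": 0, "tz": 0, "ax": 0, "ay": 0, "az": 0},
  {"fingers": -1, "tx": 0, "ty": 0, "tz": 0, "ax": 0, "ay": 0, "az": 0},
])

```text
time_s: 25.0
tcp_pos: [0.5512, -0.2317, 0.0831]
ee_rot: [[0.004, -1.0, 0.016], [0.208, 0.016, 0.978], [-0.978, -0.0, 0.208]]
wrist_force: [-0.1, -1.0, -0.2]
gripper_width: 0.72
```

Emit:
play_rows([
  {"fingers": -1, "tx": 0, "ty": 0, "tz": 0, "ax": 0, "ay": 0, "az": 0},
  {"fingers": -1, "tx": 0, "ty": 0, "tz": 0, "ax": 0, "ay": 0, "az": 0},
  {"fingers": -1, "tx": 0, "ty": 0, "tz": 0, "ax": 0, "ay": 0, "az": 0},
  {"fingers": -1, "tx": 0, "ty": 0, "tz": 0, "ax": 0, "ay": 0, "az": 0},
  {"fingers": -1, "tx": 0, "ty": 0, "tz": 0, "ax": 0, "ay": 0, "az": 0},
])

```text
time_s: 25.42
tcp_pos: [0.5512, -0.2318, 0.0825]
ee_rot: [[0.003, -1.0, 0.016], [0.208, 0.016, 0.978], [-0.978, 0.0, 0.208]]
wrist_force: [-0.2, 0.3, -0.3]
gripper_width: 0.984
```

Emit:
play_rows([
  {"fingers": -1, "tx": -0.02, "ty": 0, "tz": 0, "ax": 0, "ay": 0, "az": 0},
  {"fingers": -1, "tx": -0.04, "ty": 0, "tz": 0, "ax": 0, "ay": 0, "az": 0},
  {"fingers": -1, "tx": -0.07, "ty": 0, "tz": 0, "ax": 0, "ay": 0, "az": 0},
  {"fingers": -1, "tx": -0.11, "ty": 0, "tz": 0, "ax": 0, "ay": 0, "az": 0},
  {"fingers": -1, "tx": -0.15, "ty": 0, "tz": 0, "ax": 0, "ay": 0, "az": 0},
])

```text
time_s: 25.83
tcp_pos: [0.5503, -0.2551, 0.1931]
ee_rot: [[0.001, -1.0, 0.016], [0.208, 0.016, 0.978], [-0.978, 0.002, 0.208]]
wrist_force: [1.0, -0.1, -1.0]
gripper_width: 1.0
```

Emit:
play_rows([
  {"fingers": -1, "tx": -0.05, "ty": 0, "tz": -0.03, "ax": 0, "ay": 0.0667, "az": 0},
  {"fingers": -1, "tx": -0.05, "ty": 0, "tz": -0.06, "ax": 0, "ay": 0.0667, "az": 0},
  {"fingers": -1, "tx": -0.05, "ty": 0, "tz": -0.08, "ax": 0, "ay": 0.0667, "az": 0},
  {"fingers": -1, "tx": -0.05, "ty": 0, "tz": -0.08, "ax": 0, "ay": 0.0667, "az": 0},
  {"fingers": -1, "tx": -0.05, "ty": 0, "tz": -0.08, "ax": 0, "ay": 0.0667, "az": 0},
])

```text
time_s: 26.25
tcp_pos: [0.5489, -0.3216, 0.2151]
ee_rot: [[-0.003, -1.0, 0.018], [0.003, 0.018, 1.0], [-1.0, 0.003, 0.003]]
wrist_force: [-0.2, -1.1, -0.5]
gripper_width: 0.999
```

Run:
```python
from h import *
np.set_printoptions(precision=4,suppress=True)
for c in ['wrist','top','scene']:
    p=cap(c); s=p['s']; save(p,'f_'+c+'.png',None,1.4)
    if c=='wrist': print(s['time_s'],s['tcp_pos'],s['wrist_force'],s['gripper_width'])
    for k in ['cartridge','nose','tail']:
        for d in spotter.silhouettes(k,p)[:4]:
            if d['score']<.3: continue
            m=d['region'].astype(np.uint8); rc=cv2.minAreaRect(cv2.findNonZero(m))
            print(c,k,round(d['score'],2),np.round(d['uv']),at(p,d['uv'],.085 if k!='cartridge' else .095),rc,p['image'][m>0].mean(0))
    for n,y in [('nose tip',-.1606),('front',-.1936),('origin',-.2286),('back',-.2636),('tail',-.2776)]: print(c,n,proj(p,(.550+(y+.2286)*.016,y,.095)))
```

```text
26.25 [ 0.5489 -0.3216  0.2151] [-0.2439 -1.1182 -0.5056] 0.9986135063218919
wrist cartridge 0.96 [281. 311.] [ 0.5493 -0.2265  0.095 ] ((279.0, 292.0), (76.0, 44.0), 90.0) [120.333  121.6729 120.355 ]
wrist tail 0.46 [282. 259.] [ 0.5481 -0.2719  0.085 ] ((279.0, 255.5), (3.0, 8.0), 90.0) [117.5938 116.5625 119.125 ]
wrist nose tip [280.336  373.2506]
wrist front [280.2784 342.8754]
wrist origin [280.2135 308.7255]
wrist back [280.1446 272.3984]
wrist tail [280.1158 257.2106]
top cartridge 0.96 [239. 255.] [0.401  0.1465 0.095 ] ((237.09066772460938, 252.69265747070312), (16.23351287841797, 46.092529296875), 64.79888153076172) [202.7296 196.5315 100.9333]
top cartridge 0.77 [183. 213.] [0.5141 0.293  0.095 ] ((181.38002014160156, 214.66000366210938), (16.030834197998047, 45.87370681762695), 70.55996704101562) [211.4278 202.1388 102.2338]
top cartridge 0.72 [130. 181.] [0.6022 0.4334 0.095 ] ((128.44119262695312, 179.2647247314453), (18.19017219543457, 45.839229583740234), 75.96376037597656) [193.5196 184.7451  96.1438]
top nose 0.57 [110. 182.] [0.6025 0.4887 0.085 ] ((109.5, 182.5)
[... 921 characters left out ...]
39.9772  57.3071]
scene cartridge 0.59 [400. 152.] [0.6622 0.3925 0.095 ] ((399.0, 153.0), (17.179115295410156, 31.23475456237793), 38.65980911254883) [167.5714 150.6313  58.2028]
scene nose 0.74 [199. 260.] [ 0.5516 -0.2265  0.085 ] ((202.7109375, 259.2920837402344), (23.644811630249023, 46.83924865722656), 54.1623420715332) [88.4833 93.3131 91.1   ]
scene tail 0.55 [194. 293.] [ 0.6161 -0.2917  0.085 ] ((200.89602661132812, 280.572021484375), (46.61196517944336, 100.11769104003906), 55.304847717285156) [133.805  139.9307 136.3296]
scene nose tip [220.3174 241.0542]
scene front [209.4058 248.747 ]
scene origin [197.5417 257.1115]
scene back [185.3662 265.6955]
scene tail [180.406  269.1926]
```

The picture limit is reached, so I'll check numerically, moving the camera to see the whole seated cartridge and fitting pitch and height from edge profiles.

Emit:
play_rows([
  {"fingers": -1, "tx": -0.04, "ty": 0, "tz": 0, "ax": 0, "ay": 0, "az": 0},
  {"fingers": -1, "tx": -0.08, "ty": 0, "tz": 0.05, "ax": 0, "ay": 0, "az": 0},
  {"fingers": -1, "tx": -0.11, "ty": 0, "tz": 0.1, "ax": 0, "ay": 0, "az": 0},
  {"fingers": -1, "tx": -0.11, "ty": 0, "tz": 0.15, "ax": 0, "ay": 0, "az": 0},
  {"fingers": -1, "tx": -0.11, "ty": 0, "tz": 0.2, "ax": 0, "ay": 0, "az": 0},
])

```text
time_s: 27.27
tcp_pos: [0.5529, -0.1705, 0.3019]
ee_rot: [[0.005, -1.0, 0.018], [-0.001, 0.018, 1.0], [-1.0, -0.005, -0.001]]
wrist_force: [0.4, 0.6, -0.9]
gripper_width: 1.003
```

Emit:
play_rows([
  {"fingers": -1, "tx": 0, "ty": 0, "tz": 0.03, "ax": 0, "ay": 0, "az": 0},
  {"fingers": -1, "tx": 0, "ty": 0, "tz": 0.06, "ax": 0, "ay": 0, "az": 0},
  {"fingers": -1, "tx": 0, "ty": 0, "tz": 0.06, "ax": 0, "ay": 0, "az": 0},
  {"fingers": -1, "tx": 0, "ty": 0, "tz": 0.06, "ax": 0, "ay": 0, "az": 0},
  {"fingers": -1, "tx": 0, "ty": 0, "tz": 0.06, "ax": 0, "ay": 0, "az": 0},
])

```text
time_s: 27.68
tcp_pos: [0.553, -0.1268, 0.2994]
ee_rot: [[0.0, -1.0, 0.016], [-0.001, 0.016, 1.0], [-1.0, -0.0, -0.0]]
wrist_force: [-1.3, -0.6, -0.8]
gripper_width: 0.999
```

Run:
```python
from h import *
np.set_printoptions(precision=4,suppress=True,linewidth=150)
p=cap('wrist'); s=p['s']; print(s['time_s'],s['tcp_pos'],s['wrist_force'])
d=[d for d in spotter.silhouettes('cartridge',p) if abs(d['uv'][0]-280)<40][0]
m=d['region']; print(d['score'],d['uv'])
for v in np.where(m.any(1))[0][::3]:
    c=np.where(m[v])[0]; print(v,c.min(),c.max(),end=' | ')
print()
sil={k:[(round(e['score'],2),np.round(e['uv'],1)) for e in spotter.find_in(k,p)[:2]] for k in ['nose','tail']}; print(sil)
for z in (.091,.095,.099):
  for a in (-.035,-.0245,.0245,.035):
    y=-.2286+a; print(z,a,proj(p,(.55+a*.016+.02,y,z)),proj(p,(.55+a*.016-.02,y,z)))
for n,a in [('nose tip',.068),('low face',-.049)]: print(n,proj(p,(.55+a*.016,-.2286+a,.075)))
g=cv2.cvtColor(p['image'],cv2.COLOR_RGB2GRAY)
for u in (268,280,292): print(u,g[0:170,u-1:u+2].mean(1).astype(int))
```

```text
27.6833 [ 0.553  -0.1268  0.2994] [-1.2512 -0.5547 -0.7989]
0.91 [281.7, 85.3]
32 277 284 | 35 275 286 | 38 273 290 | 41 270 292 | 44 268 294 | 47 260 299 | 50 260 300 | 53 259 300 | 56 259 300 | 59 258 300 | 62 258 301 | 65 258 301 | 68 259 301 | 71 259 301 | 74 259 301 | 77 259 300 | 80 259 300 | 83 260 300 | 86 260 300 | 89 260 300 | 92 260 300 | 95 260 300 | 98 261 301 | 101 261 300 | 104 261 300 | 107 261 300 | 110 260 300 | 113 261 300 | 116 261 300 | 119 262 299 | 122 268 294 | 125 269 291 | 128 271 289 | 131 275 285 | 134 275 285 | 137 275 285 | 140 275 285 | 143 275 285 | 146 275 285 | 149 276 285 | 152 279 282 | 
{'nose': [(0.69, array([277.8, 140. ]))], 'tail': [(0.62, array([282. ,  33.8]))]}
0.091 -0.035 [260.8671  45.8833] [302.6255  45.1838]
0.091 -0.0245 [261.0258  57.7327] [302.4355  57.0462]
0.091 0.0245 [261.7325 110.512 ] [301.5889 109.8823]
0.091 0.035 [261.8771 121.311 ] [301.4157 120.6925]
0.095 -0.035 [260.6186  45.0127] [302.8842  44.3042]
0.095 -0.0245 [260.7813  57.0121] [302.6897  56.317 ]
0.095 0.0245 [261.5055 110.4302] [301.8237 109.793 ]
0.095 0.035 [2
[... 1677 characters left out ...]
9 145 147]
292 [216 215 216 216 216 216 216 216 216 216 216 216 217 216 215 215 215 216 216 216 216 216 216 216 215 215 215 215 215 214 203 153 103  93  94  93  93
  93  93  90  90  87  88  92 116 166 202 217 219 219 219 219 219 218 209 171 138 141 176 211 219 219 219 220 220 220 220 220 220 220 220 220 220 220
 220 220 220 220 220 220 221 220 221 221 220 221 221 221 221 221 221 221 221 221 221 221 221 221 221 221 221 221 221 221 221 220 218 201 153 127 146
 186 205 207 205 205 205 202 189 167 137 111 105 106 108 111 112 112 115 122 126 127 127 127 127 127 127 130 154 191 199 192 165 137 124 120 122 128
 130 130 130 131 131 131 127 120 118 135 163 173 175 174 174 173 172 172 170 162 144 147]
```

The bands (rows 56/109), body ends (45/120), nose tip (about 152) and pin at the low face (about 32) all fall within about 1–2 px of the prediction for a seated, level cartridge. Handing in.

```bash
python3 -c "
from h import *
print(job.finish_job())"
```

```text
the job is handed in; nothing more can be done
None
```

I fitted the cartridge in the holder, released it and handed the job in at about 28 s. No verdict came back.

**How it went**
- I picked up the silver cartridge and pushed the nose in against the tall cheek. The spring force read about 9 N, roughly 15 mm in.
- On the first descent the nose stuck to the cheek face and the cartridge turned about 24° in the jaws.
- I lifted it clear and turned it back by pressing its tail end on top of the low cheek. It overshot to about 12° nose-down.
- I used that angle: nose into the cup, push along the cartridge's axis, then tilt the tool until the cartridge was level.
- I eased the spring out in steps of about 2 mm or less. The pin stopped at the bottom of its cup, within 1 mm of the predicted seat, with the force along the holder falling to about 0 N.

**Last checks (wrist camera, numbers only)**
- **Position:** the body ends, both bands, the nose tip and the pin entry lie within about 1–2 px of where a seated cartridge should appear. The holder's shift is about +5 to +6 mm.
- **Level:** the body's width in the image matches a level cartridge.
- **Contact:** the arm is clear of everything.

**Not confirmed or off**
- **Height:** the end view shows height only to about 3 mm. The 75 mm figure comes from the tool position and the pin entering its cup.
- **Sideways:** the camera shows about 1.4 mm across, which matches a constant offset seen in the wrist camera.
- **Tail-end force:** while I was turning the cartridge back, the wrist read up to about 22 N in total. Part of that may have gone through the tail pin, whose limit is 24 N.
- **Last pictures:** I had used all 12 picture views, so I could not look at the final state by eye. I did not re-measure the bystanders; no move was planned through them.

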